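# Charge the sample carrier and send it to the reader

### The arm

A 6-joint arm with a two-finger parallel gripper is mounted at the origin on the work surface. World frame = base frame: x ahead of the robot, y to its left, z up, the work surface at z = 0. Lengths are in m, angles in rad, forces in N, time in s.
With the tool pointing down it reaches from about 0.275 to 0.975 m from the base axis. Payload 8.4 kg.
Tool frame: the origin (TCP) lies between the finger pads; the fingertips stand ctrl.tcp_to_tips ahead of it and the grasp point (between the pads) lies 8 mm behind it (ctrl.tcp_to_tips is the distance from the TCP to the fingertips, in m); z points along the fingers, y is the line along which they close (so a half turn about z gives the same grasp; the last joint's range is limited). The gripper opens to 92 mm and grips with 3 to 60 N. Pads are 20 mm wide; open, the fingers measure 128 mm over their backs; the gripper's body (75 mm by 189 mm) begins 69 mm behind the grasp point.
Start: joints at [1.122, 0.353, 1.633, -0, 1.155, -0.002], TCP at [0.27, 0.564, 0.226] pointing down, gripper open.
Joint ranges: [-2.63, 2.63], [-0.92, 2.1], [0.06, 2.66], [-1.3, 4.44], [0, 2.69], [-3.02, 3.02]. Speed limits (rad/s): [2.22, 2.22, 2.79, 3.14, 3.14, 3.14].

### API

Orientations are given as a unit quaternion [x, y, z, w].
In Python, from plant import ctrl gives the robot as it stands. The module is installed in compiled form; this text tells all that it offers.
- The arm moves only by the tool arm_command, never from a script. Its argument "steps" is text: rows parted by semicolons, each of 7 numbers parted by spaces: the turn, a rotation vector about the tool's x, y, z in degrees, then the shift along the tool's x, y, z in cm, then the closure, from -1 (fully open) to 1 (shut). A call has exactly 10 rows; each row shifts and turns the commanded pose from where the row before left it, along the tool's axes as they then stand; what a row does not reach is not made up. A row lasts 1/8 s, in which the tool goes at most 62.5 mm and 10.7 degrees, less where a joint would pass 70% of its speed; a pose out of reach is approached as far as the arm can. A call with a gripper value outside its range is refused whole. The fingers move at their own pace and stop on an object; "squeeze" is the grip in N (left out, the last holds). Time passes only in rows, so rows that do not move let the fingers close, or fill a call up. It gives the time, the measured TCP pose, the force, the opening and the grip force at its end, in the units of the state.
- ctrl.state(): the state, without advancing time (a new reading comes with each control period).
- ctrl.grab_frame(name): name is "side" or "top" or "wrist"; returns (picture, depth): 480x640x3 uint8, red, green, blue; 480x640 float32, m along the optical axis (not along the pixel's ray), 0 where there is no reading.
- ctrl.camera_model(name): a dict with "fx", "fy", "cx", "cy" (pixels), "k1" (the pictures are not rectified: a ray, as slopes to the right and down, at radius r is drawn at 1 + k1 r^2 times it, then the intrinsics apply), "R" (3x3) and "t" (3): a world point X has camera coordinates R X + t. Camera axes: x right, y down, z forward; pixel columns grow to the right and rows downward; lengths in m; the calibration is good to about 2 mm. A picture is of the moment at which its call begins: read the wrist's pose just before it. camera_model takes no time and is no camera call; for the wrist camera it gives the pose at the moment of the call.
- ctrl.finish_job(): hands the job in; it is judged then, once.
The state is a dict: "time": time; "joint_pos": joint angles; "joint_velocities": joint speeds; "effort": joint torques, N m; "position": TCP position; "tool_rot": TCP orientation; "contact_force": force on the tool from outside, world axes, zero at the start; "ft_torque": the same for the moment, N m; "width": opening from 0.0 (shut) to 1.0 (fully open); "finger_force": force on a finger pad.
Only numpy, scipy, OpenCV 4.12 (cv2) and the standard library are available. Lean on these libraries where they do the work, as an engineer would, in place of code of your own. Each camera call takes 0.05 s, during which the arm holds its last target. There are 200 camera calls.

### The job

First push the blue carrier along its rail until it drops into the detent of the loading station in the middle of the rail, then stand every steel sample canister on the bench upright in a pocket of its own. With the carrier still at the loading station, lay the white cover plate over the four standoffs and press it down evenly until all four have clicked and it lies flat on their shoulders; then push the carrier on until it drops into the detent of the reading station beside the grey reader block. Leave the other things on the bench where they are.

Things in the scene. Friction and masses are not known exactly. Their poses are not given: they have to be found in the camera images.
- can1_mid (a point): plain steel sample canister (3 to 5 are present; an absent one reads None), upright cylinder 26 mm diameter, 28 mm tall, about 60 g; this point is its centre, 14 mm above its base, z along its axis, either end may be up. It starts upright on the thin grey mat on the bench
- can2_mid (a point): plain steel sample canister (3 to 5 are present; an absent one reads None), upright cylinder 26 mm diameter, 28 mm tall, about 60 g; this point is its centre, 14 mm above its base, z along its axis, either end may be up. It starts upright on the thin grey mat on the bench
- can3_mid (a point): plain steel sample canister (3 to 5 are present; an absent one reads None), upright cylinder 26 mm diameter, 28 mm tall, about 60 g; this point is its centre, 14 mm above its base, z along its axis, either end may be up. It starts upright on the thin grey mat on the bench
- can4_mid (a point): plain steel sample canister (3 to 5 are present; an absent one reads None), upright cylinder 26 mm diameter, 28 mm tall, about 60 g; this point is its centre, 14 mm above its base, z along its axis, either end may be up. It starts upright on the thin grey mat on the bench
- can5_mid (a point): plain steel sample canister (3 to 5 are present; an absent one reads None), upright cylinder 26 mm diameter, 28 mm tall, about 60 g; this point is its centre, 14 mm above its base, z along its axis, either end may be up. It starts upright on the thin grey mat on the bench
- cover_mid (a point): loose white cover plate 92 (x) x 210 (y) x 5 mm, about 170 g, with a grey grip rib 14 mm thick (x), 80 long (y), 32 tall upright on the middle of its top (37 mm high in all). This point: middle, 18.5 mm above the underside; x across the rib, y along it, z up. Four square 11 mm holes at x = +-34, y = +-92 mm. A half turn about z makes no difference. It starts flat on the bench, rib up
- cover_h0 (a point): centre of hole 0 of the cover plate, at its underside, at (x, y) = (-34, -92) mm in the plate's axes
- cover_h1 (a point): centre of hole 1 of the cover plate, at its underside, at (x, y) = (-34, 92) mm in the plate's axes
- cover_h2 (a point): centre of hole 2 of the cover plate, at its underside, at (x, y) = (34, -92) mm in the plate's axes
- cover_h3 (a point): centre of hole 3 of the cover plate, at its underside, at (x, y) = (34, 92) mm in the plate's axes
- carrier_mid (a point): middle of the top face of the blue carrier's deck, 30 mm above the bench; x points across the rail, away from the robot, y along the rail towards the reading station, z up. Deck 100 (x) x 226 (y) mm. Five square pockets 30 x 30 mm, 9 mm deep, in a row at x = 0, y = -68, -34, 0, 34, 68 mm; a seated canister's centre is 5 mm above the deck's top
- post0 (a point): top of the shoulder of one of the carrier's four white snap standoffs, which stand at x = +-34, y = +-92 mm from the deck's middle (this one at -34, -92). Shoulder 16 mm diameter, 22 mm above the deck; on it a round-nosed pin 8 mm diameter, 15 mm tall, with two sprung barbs. The cover's underside clicks down onto the shoulders
- post3 (a point): the same on the standoff at x = 34, y = 92 mm. A cover laid on the pins rests about 10 mm above the shoulders; a standoff clicks at 3 to 5 N straight down, all four at once at about 15 N. The cover may be pressed by its rib, or with closed fingers on the plate at x = +-30, y = +-65 mm. A corner still unclicked shows as a hole several mm above its shoulder
- tail (a point): middle of the outer face of the upright aluminium end plate at the carrier's rear (y = -121 mm), at the height of the deck's top. The end plate is 60 mm wide (x), 8 mm thick, and rises 25 mm above the deck: push the carrier forwards here. An equal plate stands at the front end, outer face at y = +121 mm, for pushing back
- carrier (a joint): carrier's position along the rail in m: 0 in the loading station's detent (middle of the rail), 0.14 in the reading station's (end stop at 0.147); it starts between -0.13 and -0.08. About 1.5 N of friction; a sprung ball drops in at each detent, about 5 N to enter or leave. White pointers on the rail's near edge mark both stations, a white line the carrier's middle
- rail: aluminium rail base fixed to the bench, 100 (x) x 570 (y) x 12 mm, origin in the middle of its underside, y along the rail towards the reading station. A grey reader block 46 x 60 x 66 mm tall is fixed at its far side (x = 83 mm, y = 140 mm)
- weight: bystander: brass weight, 38 mm diameter, 36 mm tall
- mouse: bystander: black computer mouse, 100 x 58 x 30 mm
- tweezers: bystander: brass tweezers, 130 mm long
- glass_ring: bystander: glass ring, 72 mm diameter, 35 mm tall
- jar: bystander: amber jar, 52 mm diameter, 75 mm tall
- driver: bystander: screwdriver, 190 mm long
- dish: bystander: shallow glass dish, 84 mm diameter, 14 mm tall

How it is judged:
On the way, in this order (a step that is already met when the one before it is completed fails the run):
1. the carrier is in the loading station's detent (value of joint carrier between -0.004 and 0.004 m), for 0.2 s.
2. every canister stands in a pocket of the carrier at the loading station (all of step 1 and z of can1_mid in the frame of carrier_mid between 0.002 and 0.008 m and x of can1_mid in the frame of carrier_mid between -0.004 and 0.004 m and y of can1_mid in the frame of carrier_mid between -0.073 and 0.073 m and angle between the z axis of each of can1_mid, can2_mid, can3_mid, can4_mid, can5_mid and the z axis of carrier_mid, either way round below 0.15 rad and z of can2_mid in the frame of carrier_mid between 0.002 and 0.008 m and x of can2_mid in the frame of carrier_mid between -0.004 and 0.004 m and y of can2_mid in the frame of carrier_mid between -0.073 and 0.073 m and z of can3_mid in the frame of carrier_mid between 0.002 and 0.008 m and x of can3_mid in the frame of carrier_mid between -0.004 and 0.004 m and y of can3_mid in the frame of carrier_mid between -0.073 and 0.073 m and z of can4_mid in the frame of carrier_mid between 0.002 and 0.008 m and x of can4_mid in the frame of carrier_mid between -0.004 and 0.004 m and y of can4_mid in the frame of carrier_mid between -0.073 and 0.073 m and z of can5_mid in the frame of carrier_mid between 0.002 and 0.008 m and x of can5_mid in the frame of carrier_mid between -0.004 and 0.004 m and y of can5_mid in the frame of carrier_mid between -0.073 and 0.073 m), for 0.2 s.
3. the cover is clicked down on all four standoffs, canisters under it, carrier still at the loading station (all of step 2 and z of cover_h0 in the frame of carrier_mid between 0.02 and 0.024 m and z of cover_h1 in the frame of carrier_mid between 0.02 and 0.024 m and z of cover_h2 in the frame of carrier_mid between 0.02 and 0.024 m and z of cover_h3 in the frame of carrier_mid between 0.02 and 0.024 m and x of cover_mid in the frame of carrier_mid between -0.004 and 0.004 m and y of cover_mid in the frame of carrier_mid between -0.004 and 0.004 m and angle between the y axis of cover_mid and the y axis of carrier_mid, either way round below 0.06 rad), for 0.2 s.
4. the carrier is in the reading station's detent (value of joint carrier between 0.136 and 0.144 m), for 0.2 s.
At the end, for the whole second after the job is handed in: The carrier is within 4 mm of the reading station's detent and at rest; every canister present stands upright on the floor of a pocket (3 mm in height); the cover lies on all four shoulders (each hole within 2 mm of the shoulder's height, plate centred within 4 mm) (all of step 4 and z of can1_mid in the frame of carrier_mid between 0.002 and 0.008 m and x of can1_mid in the frame of carrier_mid between -0.004 and 0.004 m and y of can1_mid in the frame of carrier_mid between -0.073 and 0.073 m and angle between the z axis of each of can1_mid, can2_mid, can3_mid, can4_mid, can5_mid and the z axis of carrier_mid, either way round below 0.15 rad and z of can2_mid in the frame of carrier_mid between 0.002 and 0.008 m and x of can2_mid in the frame of carrier_mid between -0.004 and 0.004 m and y of can2_mid in the frame of carrier_mid between -0.073 and 0.073 m and z of can3_mid in the frame of carrier_mid between 0.002 and 0.008 m and x of can3_mid in the frame of carrier_mid between -0.004 and 0.004 m and y of can3_mid in the frame of carrier_mid between -0.073 and 0.073 m and z of can4_mid in the frame of carrier_mid between 0.002 and 0.008 m and x of can4_mid in the frame of carrier_mid between -0.004 and 0.004 m and y of can4_mid in the frame of carrier_mid between -0.073 and 0.073 m and z of can5_mid in the frame of carrier_mid between 0.002 and 0.008 m and x of can5_mid in the frame of carrier_mid between -0.004 and 0.004 m and y of can5_mid in the frame of carrier_mid between -0.073 and 0.073 m and z of cover_h0 in the frame of carrier_mid between 0.02 and 0.024 m and z of cover_h1 in the frame of carrier_mid between 0.02 and 0.024 m and z of cover_h2 in the frame of carrier_mid between 0.02 and 0.024 m and z of cover_h3 in the frame of carrier_mid between 0.02 and 0.024 m and x of cover_mid in the frame of carrier_mid between -0.004 and 0.004 m and y of cover_mid in the frame of carrier_mid between -0.004 and 0.004 m and angle between the y axis of cover_mid and the y axis of carrier_mid, either way round below 0.06 rad and velocity of joint carrier between -0.02 and 0.02 m/s); the robot touches nothing.
It fails at once if a bystander is moved by more than 5 cm (distance of any of weight, mouse, tweezers, glass_ring, jar, driver, dish from where it was at the start of the episode above 0.05 m).
Of can1, can2, can3, can4, can5 only 3 to 5 are there at a start; the rules pass over those that are not, and their reading is None.
At some moment in a run one of can1, can2, can3, can4, can5, cover may be knocked a few centimetres aside while the robot is not near it.
Once in a run the grip may slacken for a moment while it holds something.
It also fails if it takes over 210 s, if anything falls off the work surface, if the arm or the gripper's body presses on something with over 40 N, if the wrist force passes 120 N, or if a joint passes its speed limit or range.

## Working session

There is one attempt and no reset: what is moved stays moved. The work goes in short steps, Python scripts to look and compute and a tool call to move; the robot and the scene stay as the last step left them, time stands still between calls to the robot, and variables do not carry over. Pictures are saved under pics/ and viewed, at most 17 in all, crops included, and the job is handed in when it is done.

Besides the shell and the picture viewer there is one more tool, called after ">>>" in YAML: its name, and indented under it one key for each argument. arm_command: Moves the arm, as the interface text tells. Its arguments: {"type":"object","properties":{"steps":{"type":"string"},"squeeze":{"type":"number"}},"required":["steps"]}

```bash
mkdir -p pics
cat > h.py <<'E'
import numpy as np, cv2
from plant import ctrl
def grab(n):
    m=ctrl.camera_model(n); im,d=ctrl.grab_frame(n); return m,im,d
def rays(m,uv):
    uv=np.atleast_2d(np.asarray(uv,float))
    K=np.array([[m['fx'],0,m['cx']],[0,m['fy'],m['cy']],[0,0,1]])
    p=cv2.undistortPoints(uv[:,None],K,np.array([m['k1'],0,0,0,0.]))[:,0]
    d=np.c_[p,np.ones(len(p))]
    R=np.array(m['R']);t=np.array(m['t'])
    return -R.T@t,d@R
def onplane(m,uv,z):
    c,d=rays(m,uv); s=(z-c[2])/d[:,2]; return c+s[:,None]*d
def cloud(m,d):
    # world point for each pixel from depth
    v,u=np.mgrid[0:480,0:640]
    c,r=rays(m,np.c_[u.ravel(),v.ravel()])
    return (c+r*d.ravel()[:,None]).reshape(480,640,3)
def save(n,im): cv2.imwrite('pics/'+n+'.png',im[:,:,::-1])
E
python3 - <<'E'
from h import *
s=ctrl.state();print({k:np.round(v,3) for k,v in s.items()},ctrl.tcp_to_tips)
for n in('top','side'):
    m,im,d=grab(n);save(n+'0',im);np.savez(n+'0.npz',im=im,d=d)
    print(n,{k:np.round(v,3).tolist() for k,v in m.items()})
E
```

```text
{'time': np.float64(0.0), 'joint_pos': array([ 1.122,  0.354,  1.634,  0.   ,  1.155, -0.002]), 'joint_velocities': array([ 0.001,  0.001,  0.001, -0.002,  0.001,  0.   ]), 'effort': array([-0.0000e+00, -5.9385e+01, -3.3422e+01,  7.0000e-02,  2.4000e-02,
       -0.0000e+00]), 'position': array([0.27 , 0.563, 0.225]), 'tool_rot': array([ 0.222,  0.975, -0.001, -0.   ]), 'contact_force': array([-0.925, -0.758,  0.385]), 'ft_torque': array([-0.024, -0.028,  0.033]), 'finger_force': np.float64(0.0), 'width': np.float64(0.998)} 0.011
top {'fx': 575.146, 'fy': 575.146, 'cx': 320.668, 'cy': 234.947, 'k1': -0.015, 'R': [[-0.032, -0.999, -0.003], [-0.973, 0.032, -0.227], [0.227, -0.004, -0.974]], 't': [-0.005, 0.564, 1.443]}
side {'fx': 468.947, 'fy': 468.947, 'cx': 323.809, 'cy': 243.207, 'k1': -0.106, 'R': [[0.958, -0.287, 0.005], [-0.146, -0.503, -0.852], [0.247, 0.815, -0.523]], 't': [-0.508, 0.142, 1.0]}
```

View pics/top0.png

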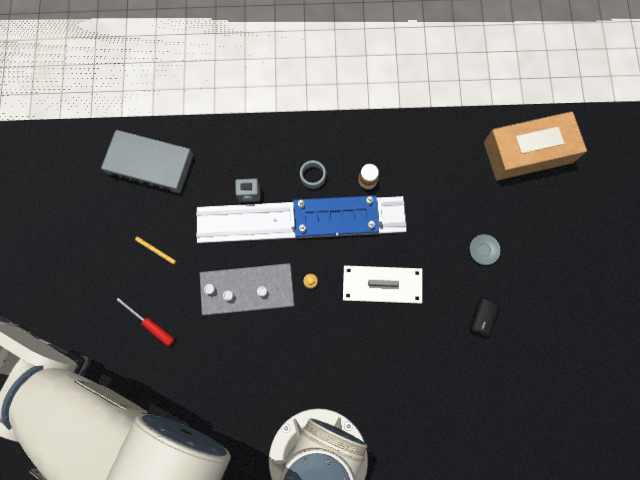

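View pics/side0.png

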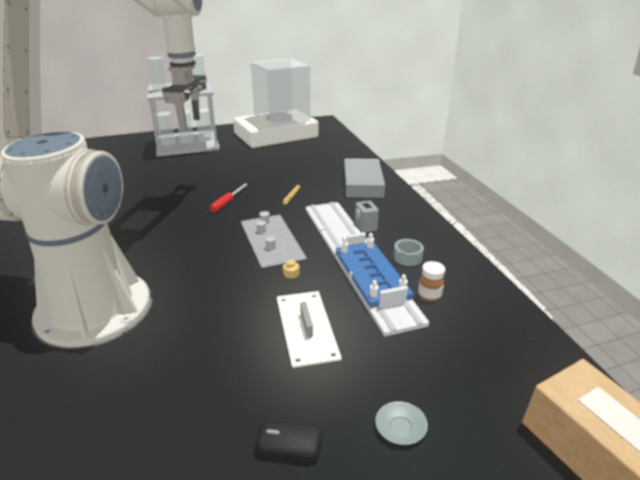

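The top view shows three canisters on the mat at (210,289), (228,296) and (262,291), and the cover at (383,284). The carrier is at (337,216) on a rail running from (197,225) to (405,213). The reader at (248,189) puts the reading end on the left (+y).

Run:
```python
from h import *
z=np.load('top0.npz');im=z['im'];d=z['d'];m=ctrl.camera_model('top')
hsv=cv2.cvtColor(im,cv2.COLOR_RGB2HSV)
P=cloud(m,d)
blue=cv2.inRange(hsv,(100,120,50),(125,255,255))
c=max(cv2.findContours(blue,0,2)[0],key=cv2.contourArea)
r=cv2.minAreaRect(c);b=cv2.boxPoints(r);w=onplane(m,b,.03);print('deck',w.mean(0),np.round(w,4).tolist(),[np.linalg.norm(w[i]-w[i-1]) for i in range(4)])
wm=cv2.inRange(hsv,(0,0,200),(180,40,255));wm[:185]=0;wm[250:]=0;wm[:,:190]=0;wm[:,415:]=0
wm|=blue
wm=cv2.morphologyEx(wm,2,np.ones((3,3)))
c=max(cv2.findContours(wm,0,2)[0],key=cv2.contourArea)
b=cv2.boxPoints(cv2.minAreaRect(c));w=onplane(m,b,.012);print('rail',w.mean(0),np.round(w,4).tolist(),[np.linalg.norm(w[i]-w[i-1]) for i in range(4)])
cm=cv2.inRange(hsv,(0,0,180),(180,60,255));cm[:260]=0;cm[310:]=0;cm[:,:335]=0;cm[:,430:]=0
c=max(cv2.findContours(cm,0,2)[0],key=cv2.contourArea)
b=cv2.boxPoints(cv2.minAreaRect(c));w=onplane(m,b,.005);print('cover',w.mean(0),np.round(w,4).tolist(),[np.linalg.norm(w[i]-w[i-1]) for i in range(4)])
# canisters by depth-height
h=P[...,2];k=((h>.018)&(h<.045)).astype(np.uint8);k[:262]=0;k[316:]=0;k[:,:196]=0;k[:,300:]=0
n,l,st,ce=cv2.connectedComponentsWithStats(k)
for i in range(1,n):
    if st[i,4]>15: print('can',ce[i],st[i],P[l==i].mean(0),h[l==i].max())
```

```text
deck [ 0.6251029  -0.06642925  0.03      ] [[0.6746, 0.0482, 0.03], [0.6794, -0.1798, 0.03], [0.5755, -0.1794, 0.03], [0.5709, 0.0452, 0.03]] [np.float64(0.10374613763400974), np.float64(0.2280683435619933), np.float64(0.10392039565952946), np.float64(0.22463062823848934)]
rail [0.62688296 0.03002657 0.012     ] [[0.6741, 0.3187, 0.012], [0.6867, -0.2558, 0.012], [0.5794, -0.2543, 0.012], [0.5673, 0.3114, 0.012]] [np.float64(0.10709368527540222), np.float64(0.5746088096733848), np.float64(0.10734968602744933), np.float64(0.5657826832918931)]
cover [ 0.43807773 -0.18445633  0.005     ] [[0.3985, -0.076, 0.005], [0.492, -0.0831, 0.005], [0.4775, -0.2943, 0.005], [0.3843, -0.2844, 0.005]] [np.float64(0.20881639902200919), np.float64(0.09377763868050033), np.float64(0.21167858825180624), np.float64(0.09373911651634433)]
can [208.67901235 288.27160494] [204 284  11  10  81] [0.43784032 0.27531614 0.0278341 ] 0.035987587583709235
can [261.3974359  290.42307692] [257 286  10  10  78] [0.42760576 0.13647492 0.02810747] 0.0366227102349963
can [227.54878049 294.85365854] [223 290  11  11  82] [0.41877965 0.22543858 0.02830722] 0.03762552133264219
```

>>> arm_command:
  steps: "0 0 10.5 0 0 0 1;0 0 10.5 0 0 0 1;0 0 10.5 0 0 0 1;0 0 10.5 0 0 0 1;0 0 10.5 0 0 0 1;0 0 10.5 0 0 0 1;0 0 0 -5.5 2.4 0 1;0 0 0 -5.5 2.4 0 1;0 0 0 -5.5 2.4 0 1;0 0 0 -5.5 2.4 0 1"
  squeeze: 10

```text
time: 1.35
position: [0.3717, 0.3442, 0.2254]
tool_rot: [0.698, 0.716, -0.0, 0.0]
contact_force: [0.6, 0.4, 0.2]
width: 0.007
finger_force: 0.0
```

>>> arm_command:
  steps: "0 0 0 -5.5 2.4 0 1;0 0 0 -5.5 2.4 0 1;0 0 0 -5.5 2.4 0 1;0 0 0 -5.5 2.4 0 1;0 0 0 -5.5 2.4 0 1;0 0 0 -5.5 2.4 0 1;0 0 0 -5.5 2.4 0 1;0 0 0 -5.5 2.4 0 1;0 0 0 -5.5 2.4 0 1;0 0 0 -5.5 2.4 0 1"

```text
time: 2.6
position: [0.6252, -0.1998, 0.2252]
tool_rot: [0.698, 0.716, -0.0, -0.0]
contact_force: [-0.0, 1.0, 0.2]
width: 0.007
finger_force: 0.0
```

>>> arm_command:
  steps: "0 0 0 -3 0.7 0 1;0 0 0 0 0 4.65 1;0 0 0 0 0 4.65 1;0 0 0 0 0 4.65 1;0 0 0 0 0 4.65 1;0 0 0 2.2 0 0 1;0 0 0 2.2 0 0 1;0 0 0 2.2 0 0 1;0 0 0 2.2 0 0 1;0 0 0 2 0 0 1"

```text
time: 3.85
position: [0.6309, -0.1181, 0.041]
tool_rot: [0.698, 0.716, 0.001, 0.001]
contact_force: [1.1, -1.1, 1.7]
width: 0.004
finger_force: 1.1
```

```bash
cat >> h.py <<'E'
def carrier(tag=None):
    m,im,d=grab('top');hsv=cv2.cvtColor(im,cv2.COLOR_RGB2HSV)
    if tag: save(tag,im)
    blue=cv2.inRange(hsv,(100,120,50),(125,255,255))
    c=max(cv2.findContours(blue,0,2)[0],key=cv2.contourArea)
    w=onplane(m,cv2.boxPoints(cv2.minAreaRect(c)),.03);return w
E
python3 - <<'E'
from h import *
w=carrier();print(w.mean(0),np.round(w,4).tolist());s=ctrl.state();print(s['position'],s['contact_force'])
m,im,d=grab('wrist');save('w1',im);print({k:np.round(v,3).tolist() for k,v in m.items()})
E
```

```text
[0.62278132 0.04385071 0.03      ] [[0.6728, 0.1299, 0.03], [0.6764, -0.0392, 0.03], [0.5727, -0.0409, 0.03], [0.5692, 0.1256, 0.03]]
[ 0.63046962 -0.11601055  0.04060152] [-0.93640578  1.63510159 -1.0079844 ]
{'fx': 345.356, 'fy': 345.356, 'cx': 321.626, 'cy': 242.613, 'k1': 0.004, 'R': [[1.0, 0.024, 0.002], [0.022, -0.962, 0.271], [0.008, -0.271, -0.963]], 't': [-0.628, -0.107, 0.177]}
```

View pics/w1.png

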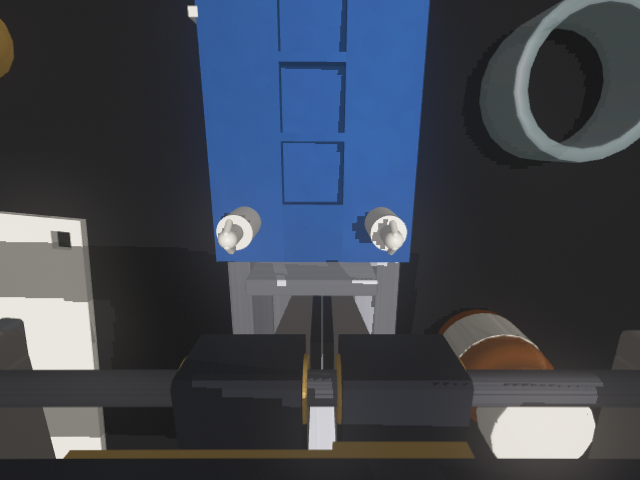

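The wrist view shows closed fingers behind the end plate, with standoffs at (230,240) and (392,240). The carrier still has about 15 mm to go.

>>> arm_command:
  steps: "0 0 0 0.3 0 0 1;0 0 0 0.3 0 0 1;0 0 0 0.3 0 0 1;0 0 0 0.2 0 0 1;0 0 0 0.1 0 0 1;0 0 0 0.1 0 0 1;0 0 0 0 0 0 1;0 0 0 0 0 0 1;0 0 0 0 0 0 1;0 0 0 0 0 0 1"

```text
time: 5.2
position: [0.6296, -0.1067, 0.0396]
tool_rot: [0.698, 0.716, 0.0, 0.0]
contact_force: [0.7, -2.9, 0.9]
width: 0.004
finger_force: 1.4
```

Run:
```python
from h import *
s=ctrl.state();print(s['position'],s['contact_force'])
m,im,d=grab('side');i2=cv2.resize(im[190:310,280:440],(800,600),interpolation=2);save('s1',i2)
m,im,d=grab('top');save('t1',cv2.resize(im[180:260,190:350],(800,400),interpolation=2))
```

```text
[ 0.62960478 -0.10670133  0.03960171] [ 0.72844571 -2.85338609  0.93315592]
```

View pics/t1.png

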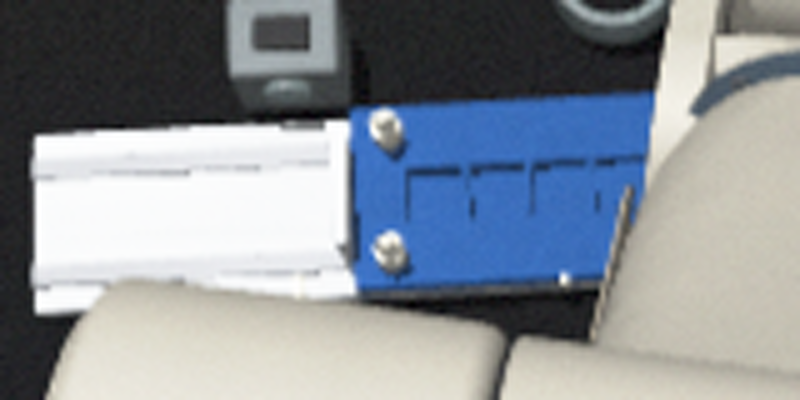

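The zoomed top crop shows the carrier's front deck edge at (350,200), with its white line at (565,278) just short of the middle. It needs a few mm more.

>>> arm_command:
  steps: "0 0 0 0.1 0 0 1;0 0 0 0.1 0 0 1;0 0 0 0.1 0 0 1;0 0 0 0.1 0 0 1;0 0 0 0 0 0 1;0 0 0 0 0 0 1;0 0 0 0 0 0 1;0 0 0 0 0 0 1;0 0 0 0 0 0 1;0 0 0 0 0 0 1"

```text
time: 6.55
position: [0.6294, -0.1028, 0.0396]
tool_rot: [0.698, 0.716, 0.0, -0.0]
contact_force: [0.6, -0.2, 0.8]
width: 0.003
finger_force: 0.0
```

Run:
```python
from h import *
w=carrier();print(np.round(w,4).tolist());s=ctrl.state();print(s['position'],s['contact_force'])
m,im,d=grab('wrist');np.savez('w2.npz',im=im,d=d)
P=cloud(m,d);hsv=cv2.cvtColor(im,cv2.COLOR_RGB2HSV)
blue=cv2.inRange(hsv,(100,120,50),(125,255,255))
ys=P[blue>0];print(ys[:,1].min(),np.median(ys[:,2]))
```

```text
[[0.6725, 0.1452, 0.03], [0.676, -0.0202, 0.03], [0.5723, -0.0221, 0.03], [0.5689, 0.1407, 0.03]]
[ 0.62940942 -0.10278263  0.03955405] [0.76944532 0.34067133 0.24316182]
-0.0953168997921186 0.0302069560174425
```

Force dropped to 0 and the front edge is at y≈0.143, so the carrier's middle is at 0.030, which is the detent. Next, the canisters.

>>> arm_command:
  steps: "0 0 0 -1.5 0 0 1;0 0 0 0 0 -5.2 1;0 0 0 0 0 -5.2 1;0 0 0 0 0 -5.2 1;0 0 0 0 0 -5.2 -1;0 0 0 5.6 -3.8 0 -1;0 0 0 5.6 -3.8 0 -1;0 0 0 5.6 -3.8 0 -1;0 0 0 5.6 -3.8 0 -1;0 0 0 5.6 -3.8 0 -1"

```text
time: 7.9
position: [0.4472, 0.1371, 0.2479]
tool_rot: [0.699, 0.715, 0.0, 0.0]
contact_force: [-0.2, -0.2, -0.7]
width: 0.635
finger_force: 0.0
```

>>> arm_command:
  steps: "0 0 0 0 0 0 -1;0 0 0 0 0 0 -1;0 0 0 0 0 0 -1;0 0 0 0 0 0 -1;0 0 0 0 0 0 -1;0 0 0 0 0 0 -1;0 0 0 0 0 0 -1;0 0 0 0 0 0 -1;0 0 0 0 0 0 -1;0 0 0 0 0 0 -1"

```text
time: 9.15
position: [0.4481, 0.1365, 0.2476]
tool_rot: [0.698, 0.716, 0.0, 0.0]
contact_force: [-0.5, -0.3, -0.3]
width: 0.998
finger_force: 0.0
```

Run:
```python
from h import *
s=ctrl.state();print(s['position'],s['tool_rot'],s['contact_force'],s['width'])
m,im,d=grab('wrist');save('w3',im);np.savez('w3.npz',im=im,d=d,R=m['R'],t=m['t'])
P=cloud(m,d);h=P[...,2]
k=((h>.02)&(h<.045)).astype(np.uint8);n,l,st,ce=cv2.connectedComponentsWithStats(k)
for i in range(1,n):
    if st[i,4]>150: 
        top=(l==i)&(h>.025); mx=np.median(h[top]); print(ce[i],st[i],mx,P[(l==i)&(abs(h-mx)<.003)].mean(0))
```

```text
[0.44807208 0.13650301 0.24759689] [6.98381798e-01 7.15725411e-01 8.14179316e-06 1.69497674e-05] [-0.46070639 -0.34471002 -0.29241962] 0.9980360482828341
[313.79122807  82.23684211] [301  68  26  29 570] 0.028139444217518655 [0.4375656  0.27299193 0.02812246]
[294.70612245 133.08979592] [283 121  25  25 490] 0.028148842989262013 [0.41840252 0.22344077 0.02811685]
[537.58648649 188.81081081] [526 164  54  57 740] 0.03627673890982808 [0.67878947 0.17140929 0.03636307]
[302.1958042  216.47319347] [291 205  23  24 429] 0.027861340570604798 [0.42681364 0.13448773 0.02786471]
[473.47765255 263.67910351] [ 423  207   99  133 7719] 0.030331255463994983 [0.62775434 0.08250165 0.03030231]
[ 12.90154968 304.12762078] [   0  272   29   62 1097] 0.03374754314712253 [0.08461259 0.0215079  0.03363016]
[321.03395062 317.84722222] [306 304  31  28 648] 0.0343162536923276 [0.4507857  0.00704188 0.03477824]
[560.76144578 320.80843373] [529 308  66  26 830] 0.03398742147696343 [0.74390784 0.01518242 0.03443065]
[422.75375375 357.27627628] [415 337  20  32 333] 0.03007048617677993 [ 0.58063433 -0.04199293  0.03006241]
[309.31948882 434.00958466] [303 419  13  30 313] 0.0364125251366266 [ 0.43889204 -0.16142381  0.03653967]
```

View pics/w3.png

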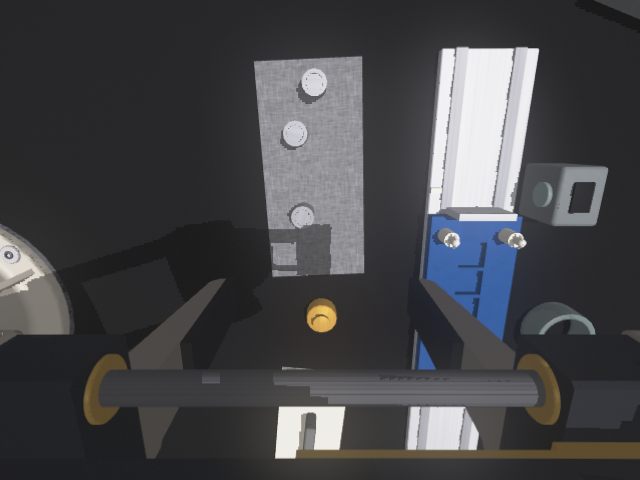

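The wrist view shows the three canisters at (314,82), (295,133) and (302,216), with the front standoffs at (450,240) and (515,240). The depth positions agree with the top view within 2 mm.

```bash
cat >> h.py <<'E'
def posts(P):
    h=P[...,2];k=((h>.047)&(h<.072)&(abs(P[...,0]-.627)<.06)&(abs(P[...,1]-.03)<.11)).astype(np.uint8)
    n,l,st,ce=cv2.connectedComponentsWithStats(k);o=[]
    for i in range(1,n):
        if st[i,4]>20: o.append((P[l==i].mean(0).round(4).tolist(),int(st[i,4]),ce[i].round(1).tolist()))
    return o
E
python3 - <<'E'
from h import *
z=np.load('w3.npz');m=ctrl.camera_model('wrist');m['R']=z['R'];m['t']=z['t'];P=cloud(m,z['d'])
for o in posts(P):print(o)
h=P[...,2];dk=(abs(h-.030)<.003)&(abs(P[...,0]-.627)<.06)&(P[...,1]>.02)&(P[...,1]<.16)
Q=P[dk];print('deck x at y',[(y,Q[abs(Q[:,1]-y)<.004][:,0].min(),Q[abs(Q[:,1]-y)<.004][:,0].max()) for y in(.06,.1,.13)],'ymax',Q[:,1].max())
fl=(h>.015)&(h<.0255)&(abs(P[...,0]-.627)<.025)&(abs(P[...,1]-.08)<.07)
k=fl.astype(np.uint8);n,l,st,ce=cv2.connectedComponentsWithStats(k)
for i in range(1,n):
    if st[i,4]>60: q=P[l==i];print(q.mean(0),q.min(0),q.max(0),st[i,4])
E
```

```text
([0.5846, 0.1199, 0.0569], 217, [450.8, 239.3])
([0.6521, 0.121, 0.0567], 248, [514.9, 239.7])
deck x at y [(0.06, np.float64(0.5782022517119045), np.float64(0.6715021558440349)), (0.1, np.float64(0.5710246207832583), np.float64(0.6714417763685614)), (0.13, np.float64(0.5703456250869153), np.float64(0.6704831009629585))] ymax 0.1589670910961446
[0.62753834 0.14838364 0.0208122 ] [0.60224748 0.14782094 0.0150932 ] [0.65127297 0.14968314 0.02545657] 83
[0.62419392 0.09327034 0.02156476] [0.60978263 0.0794279  0.01905786] [0.63716591 0.10803546 0.02547153] 551
[0.62485858 0.05877313 0.02161279] [0.61064636 0.04554081 0.01909973] [0.63798499 0.07391918 0.02549726] 520
[0.62971026 0.02948716 0.02158905] [0.61200592 0.01417614 0.01829709] [0.63855543 0.03827275 0.02503621] 236
```

>>> arm_command:
  steps: "0 0 0 -0.15 -2.13 0 0.1;0 0 0 0 0 4.2 0.1;0 0 0 0 0 4.2 0.1;0 0 0 0 0 4.2 0.1;0 0 0 0 0 4.2 0.1;0 0 0 0 0 4 0.1;0 0 0 0 0 1.56 0.1;0 0 0 0 0 0 1;0 0 0 0 0 0 1;0 0 0 0 0 0 1"
  squeeze: 25

```text
time: 10.45
position: [0.4275, 0.1347, 0.0249]
tool_rot: [0.698, 0.716, 0.001, 0.0]
contact_force: [-0.0, 1.0, -0.7]
width: 0.272
finger_force: 25.0
```

>>> arm_command:
  steps: "0 0 0 0 0 0 1;0 0 0 0 0 0 1;0 0 0 0 0 0 1;0 0 0 0 0 -4 1;0 0 0 0 0 -4 1;0 0 0 0 0 -4 1;0 0 0 0 0 -1 1;0 0 0 -3 3.5 0 1;0 0 0 -3 3.5 0 1;0 0 0 0 0 0 1"

```text
time: 11.7
position: [0.4997, 0.0747, 0.1529]
tool_rot: [0.699, 0.715, -0.0, 0.0]
contact_force: [0.1, -0.1, -0.9]
width: 0.273
finger_force: 25.0
```

>>> arm_command:
  steps: "0 0 0 -3.6 4 0 1;0 0 0 -3.6 4 0 1;0 0 0 -3.6 4 0 1;0 0 0 0 0 0 1;0 0 0 0 0 0 1;0 0 0 0 0 0 1;0 0 0 0 0 0 1;0 0 0 0 0 0 1;0 0 0 0 0 0 1;0 0 0 0 0 0 1"

```text
time: 12.95
position: [0.6209, -0.0288, 0.1541]
tool_rot: [0.698, 0.716, 0.0, 0.0]
contact_force: [1.0, -0.3, -0.7]
width: 0.272
finger_force: 25.0
```

Run:
```python
from h import *
s=ctrl.state();print(s['position'],s['tool_rot'],s['width'])
m,im,d=grab('wrist');save('w4',im);np.savez('w4.npz',im=im,d=d,R=m['R'],t=m['t'])
c,_=rays(m,[[320,240]]);print('cam',c)
P=cloud(m,d)
for o in posts(P):print(o)
h=P[...,2]
fl=(h>.015)&(h<.0235)&(abs(P[...,0]-.627)<.025)&(abs(P[...,1]-.05)<.07)
k=fl.astype(np.uint8);n,l,st,ce=cv2.connectedComponentsWithStats(k)
for i in range(1,n):
    if st[i,4]>60: q=P[l==i];print('pocket',q.mean(0),q.min(0),q.max(0),st[i,4])
dk=(abs(h-.030)<.003)&(abs(P[...,0]-.627)<.06);Q=P[dk]
print('deck',[(y,Q[abs(Q[:,1]-y)<.003][:,0].min(),Q[abs(Q[:,1]-y)<.003][:,0].max()) for y in(0,.04,.08,.13)])
print(Q[:,1].max())
```

```text
[ 0.6208909  -0.02882447  0.15407535] [6.98409116e-01 7.15698749e-01 5.91916312e-05 6.00977126e-05] 0.271527056376938
cam [0.61959624 0.04678806 0.31361256]
([0.6843, 0.1384, 0.0517], 57, [423.1, 2.3])
([0.5883, 0.1169, 0.0571], 569, [276.3, 32.9])
([0.6544, 0.1182, 0.057], 572, [376.9, 33.3])
([0.5904, -0.0579, 0.0499], 36, [282.9, 277.4])
([0.6615, -0.0587, 0.0513], 85, [370.1, 280.8])
pocket [0.62189789 0.09615031 0.02153763] [0.60707422 0.0812857  0.01897706] [0.63713757 0.11075051 0.02348505] 1616
pocket [0.62245391 0.06182011 0.02146716] [0.60746481 0.04654078 0.0191728 ] [0.63780757 0.07672677 0.02348211] 1504
pocket [0.62323137 0.02770046 0.02141824] [0.60787316 0.01214843 0.01931392] [0.6384612  0.04247919 0.02349969] 1330
pocket [ 0.6238661  -0.00615152  0.02143909] [ 0.60906484 -0.01999167  0.01940844] [0.63890258 0.00764861 0.02344735] 1107
deck [(0, np.float64(0.5738360891213876), np.float64(0.6734982511632468)), (0.04, np.float64(0.5730574430491195), np.float64(0.672915396782924)), (0.08, np.float64(0.5725270386886284), np.float64(0.6720118070346397)), (0.13, np.float64(0.5712736265605174), np.float64(0.6711528367134644))]
0.1480162538934136
```

View pics/w4.png

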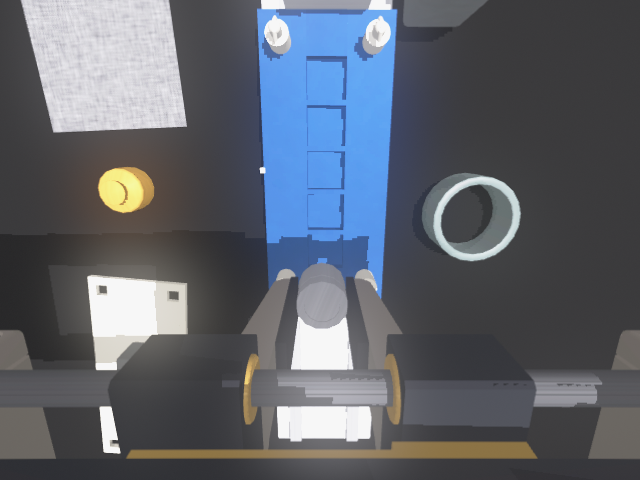

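The wrist view shows the held canister at (322,295) and the pockets at (326,78), (326,125), (326,170) and (325,210). Now I'll get the can's offset in the hand from the same view.

```bash
cat > hand.py <<'E'
from h import *
def hand(f):
    z=np.load(f);m=ctrl.camera_model('wrist');m['R']=z['R'];m['t']=z['t'];P=cloud(m,z['d']);s=ctrl.state();p=s['position']
    k=(np.abs(P[...,0]-p[0])<.0125)&(np.abs(P[...,1]-p[1])<.03)
    h=P[...,2];q=P[k&(h>p[2]-.03)&(h<p[2]+.02)]
    mx=np.percentile(q[:,2],98);t=q[q[:,2]>mx-.003]
    print('top z',mx-p[2],'ctr',(t.min(0)+t.max(0))/2-p,'ext',np.ptp(t,axis=0),len(t))
if __name__=='__main__': import sys;hand(sys.argv[1])
E
python3 hand.py w4.npz
```

```text
top z 0.012960762653219104 ctr [-0.01215918 -0.00119805  0.01502085] ext [0.00060725 0.02071964 0.00978591] 82
```

```bash
sed -i 's/<.0125)&/<.010)\&/; s/(h<p\[2\]+.02)/(h<p[2]+.008)/' hand.py; python3 hand.py w4.npz
```

```text
top z 0.004955712416011698 ctr [ 9.65217268e-05 -5.39510225e-04  3.78261895e-03] ext [0.0197222  0.02665773 0.00365126] 1738
```

>>> arm_command:
  steps: "0 0 0 2.3 0.36 0 1;0 0 0 0 0 3 1;0 0 0 0 0 3 1;0 0 0 0 0 3 1;0 0 0 0 0 0 1;0 0 0 0 0 0 1;0 0 0 0 0 0 1;0 0 0 0 0 0 1;0 0 0 0 0 0 1;0 0 0 0 0 0 1"

```text
time: 14.25
position: [0.624, -0.0058, 0.0642]
tool_rot: [0.698, 0.716, 0.0, 0.0]
contact_force: [-0.6, -0.8, -0.5]
width: 0.275
finger_force: 25.0
```

Very close to target, so I'll insert and release.

>>> arm_command:
  steps: "0 0 0 0 0 0.5 1;0 0 0 0 0 0.5 1;0 0 0 0 0 0.5 1;0 0 0 0 0 0.3 1;0 0 0 0 0 0 1;0 0 0 0 0 0 1;0 0 0 0 0 0 0.1;0 0 0 0 0 0 0.1;0 0 0 0 0 0 0.1;0 0 0 0 0 0 0.1"

```text
time: 15.5
position: [0.6239, -0.0058, 0.046]
tool_rot: [0.698, 0.716, 0.0, 0.0]
contact_force: [-0.3, 1.2, 0.8]
width: 0.45
finger_force: 0.0
```

>>> arm_command:
  steps: "0 0 0 0 0 -4.5 0.1;0 0 0 0 0 -4.5 0.1;0 0 0 0 0 -4.5 0.1;0 0 0 4.68 -4 0 0.1;0 0 0 4.68 -4 0 0.1;0 0 0 4.68 -4 0 0.1;0 0 0 4.68 -4 0 0.1;0 0 0 4.68 -4 0 0.1;0 0 0 0 0 0 0.1;0 0 0 0 0 0 0.1"

```text
time: 16.75
position: [0.4185, 0.2234, 0.1812]
tool_rot: [0.698, 0.716, 0.0, 0.0]
contact_force: [0.4, 0.2, 0.5]
width: 0.45
finger_force: 0.0
```

```bash
cat > cans.py <<'E'
from h import *
s=ctrl.state();print(s['position'],s['width'])
m,im,d=grab('wrist');P=cloud(m,d);h=P[...,2]
for lo,hi,nm in((.02,.035,'mat'),(.044,.055,'carrier')):
    k=((h>lo)&(h<hi)).astype(np.uint8);n,l,st,ce=cv2.connectedComponentsWithStats(k)
    for i in range(1,n):
        q=P[l==i];e=np.ptp(q,axis=0)
        if st[i,4]>150 and max(e[:2])<.06: print(nm,ce[i].round(),st[i,4],q.mean(0).round(4),((q.min(0)+q.max(0))/2).round(4),e.round(3))
E
python3 cans.py
```

```text
[0.41853105 0.22339083 0.18122648] 0.44957814044691036
mat [203.  25.] 1761 [0.3191 0.3898 0.0244] [0.3209 0.3881 0.0245] [0.05  0.042 0.009]
mat [343. 176.] 661 [0.4372 0.2731 0.028 ] [0.4371 0.2731 0.0266] [0.025 0.026 0.009]
mat [338. 258.] 586 [0.4356 0.196  0.0276] [0.4356 0.1953 0.025 ] [0.025 0.026 0.01 ]
mat [595. 280.] 808 [0.6857 0.1783 0.0272] [0.698  0.1693 0.0275] [0.047 0.06  0.015]
mat [345. 417.] 617 [0.4498 0.011  0.0265] [0.4505 0.0066 0.0276] [0.036 0.032 0.015]
mat [585. 431.] 573 [7.169e-01 4.000e-04 2.740e-02] [ 0.7221 -0.0056  0.0275] [0.024 0.058 0.015]
carrier [607. 293.] 770 [0.6801 0.1747 0.0497] [0.6903 0.1692 0.0495] [0.033 0.059 0.011]
carrier [564. 344.] 246 [0.6517 0.1225 0.0505] [0.6544 0.1203 0.0495] [0.016 0.017 0.011]
```

Can B was knocked to (0.4356, 0.196), so I'll go there.

>>> arm_command:
  steps: "0 0 0 -2.78 1.64 0 0.1;0 0 0 0 0 4.5 0.1;0 0 0 0 0 4.5 0.1;0 0 0 0 0 4.5 0.1;0 0 0 0 0 2.17 0.1;0 0 0 0 0 0 0.1;0 0 0 0 0 0 1;0 0 0 0 0 0 1;0 0 0 0 0 0 1;0 0 0 0 0 0 1"

```text
time: 18.05
position: [0.4363, 0.1961, 0.0253]
tool_rot: [0.698, 0.716, 0.001, 0.001]
contact_force: [0.0, -1.5, 8.3]
width: 0.274
finger_force: 25.0
```

>>> arm_command:
  steps: "0 0 0 0 0 0 1;0 0 0 0 0 0 1;0 0 0 0 0 -4.5 1;0 0 0 0 0 -4.5 1;0 0 0 0 0 -4 1;0 0 0 -4 4 0 1;0 0 0 -4 4 0 1;0 0 0 -4 4 0 1;0 0 0 0 0 0 1;0 0 0 0 0 0 1"

```text
time: 19.3
position: [0.5575, 0.0789, 0.1541]
tool_rot: [0.699, 0.715, -0.0, -0.0]
contact_force: [-0.2, 0.9, -0.5]
width: 0.275
finger_force: 25.0
```

Run:
```python
from h import *
from hand import hand
s=ctrl.state();print(s['position'],s['width'])
m,im,d=grab('wrist');np.savez('w5.npz',im=im,d=d,R=m['R'],t=m['t']);hand('w5.npz')
```

```text
[0.55746606 0.07888335 0.15409149] 0.27476202575557557
top z 0.0038892864898737167 ctr [-9.67347658e-07 -1.08243775e-03  2.76741332e-03] ext [0.01997248 0.02689729 0.00372848] 1730
```

>>> arm_command:
  steps: "0 0 0 -2.6 3.22 0 1;0 0 0 -2.6 3.22 0 1;0 0 0 0 0 3 1;0 0 0 0 0 3 1;0 0 0 0 0 3 1;0 0 0 0 0 0 1;0 0 0 0 0 0.5 1;0 0 0 0 0 0.5 1;0 0 0 0 0 0.5 1;0 0 0 0 0 0.3 1"

```text
time: 20.6
position: [0.6239, 0.0284, 0.0463]
tool_rot: [0.698, 0.716, 0.0, 0.0]
contact_force: [-1.1, -0.5, 12.2]
width: 0.273
finger_force: 25.0
```

>>> arm_command:
  steps: "0 0 0 0 0 0 0.1;0 0 0 0 0 0 0.1;0 0 0 0 0 0 0.1;0 0 0 0 0 -4.5 0.1;0 0 0 0 0 -4.5 0.1;0 0 0 0 0 -4.5 0.1;0 0 0 4 -3.5 0 0.1;0 0 0 4 -3.5 0 0.1;0 0 0 4 -3.5 0 0.1;0 0 0 0 0 0 0.1"

```text
time: 21.85
position: [0.5137, 0.1477, 0.1814]
tool_rot: [0.697, 0.717, -0.0, -0.0]
contact_force: [0.4, 0.4, 1.0]
width: 0.452
finger_force: 0.0
```

```bash
python3 cans.py
```

```text
[0.51366579 0.14769371 0.18141415] 0.4523913535261566
mat [234.  81.] 868 [0.4383 0.2727 0.0278] [0.4378 0.2728 0.0255] [0.026 0.025 0.011]
mat [508. 204.] 497 [0.6837 0.1756 0.0272] [0.6983 0.1692 0.0275] [0.047 0.06  0.015]
mat [556. 355.] 217 [0.7589 0.0211 0.0294] [0.7597 0.0143 0.0275] [0.031 0.026 0.015]
mat [381. 420.] 510 [ 0.5841 -0.0638  0.0299] [ 0.5901 -0.0664  0.0276] [0.032 0.041 0.015]
carrier [517. 212.] 576 [0.6799 0.1727 0.0499] [0.6972 0.1693 0.0495] [0.047 0.059 0.011]
carrier [442. 240.] 386 [0.6187 0.1469 0.0513] [0.6201 0.1446 0.0495] [0.06  0.009 0.011]
carrier [401. 267.] 197 [0.585  0.1212 0.0513] [0.5868 0.1187 0.0494] [0.016 0.016 0.011]
carrier [475. 267.] 227 [0.6516 0.122  0.0509] [0.6547 0.1204 0.0495] [0.016 0.016 0.011]
carrier [389. 433.] 205 [ 0.5894 -0.0611  0.0502] [ 0.5902 -0.0641  0.0495] [0.015 0.017 0.011]
```

>>> arm_command:
  steps: "0 0 0 4.23 -2.42 0 0.1;0 0 0 4.23 -2.42 0 0.1;0 0 0 4.23 -2.42 0 0.1;0 0 0 0 0 4.5 0.1;0 0 0 0 0 4.5 0.1;0 0 0 0 0 4.5 0.1;0 0 0 0 0 2.1 0.1;0 0 0 0 0 0 1;0 0 0 0 0 0 1;0 0 0 0 0 0 1"

```text
time: 23.15
position: [0.4414, 0.2713, 0.0264]
tool_rot: [0.699, 0.716, 0.001, 0.0]
contact_force: [0.1, -0.8, -0.6]
width: 0.27
finger_force: 24.8
```

>>> arm_command:
  steps: "0 0 0 0 0 0 1;0 0 0 0 0 0 1;0 0 0 0 0 0 1;0 0 0 0 0 -4.5 1;0 0 0 0 0 -4.5 1;0 0 0 0 0 -4 1;0 0 0 -4.2 3.6 0 1;0 0 0 -4.2 3.6 0 1;0 0 0 -4.2 3.6 0 1;0 0 0 0 0 0 1"

```text
time: 24.4
position: [0.5534, 0.1452, 0.1553]
tool_rot: [0.7, 0.714, 0.0, 0.001]
contact_force: [-1.1, 0.2, -0.7]
width: 0.27
finger_force: 24.8
```

Run:
```python
from h import *
from hand import hand
s=ctrl.state();print(s['position'],s['width'])
m,im,d=grab('wrist');np.savez('w6.npz',im=im,d=d,R=m['R'],t=m['t']);save('w6',im);hand('w6.npz')
P=cloud(m,d)
for c in((.6232,.0277),(.6239,-.0062),(.6225,.0618)):
    q=P[np.hypot(P[...,0]-c[0],P[...,1]-c[1])<.010];print(c,len(q),np.percentile(q[:,2],[10,50,90]).round(4) if len(q) else '')
```

```text
[0.55340731 0.14516057 0.15533025] 0.26968298361959675
top z 0.004891360899433067 ctr [-1.22074144e-05  1.79163771e-03  3.77734125e-03] ext [0.01996008 0.02642138 0.00377061] 1672
(0.6232, 0.0277) 0 
(0.6239, -0.0062) 0 
(0.6225, 0.0618) 118 [0.0205 0.0213 0.0223]
```

View pics/w6.png

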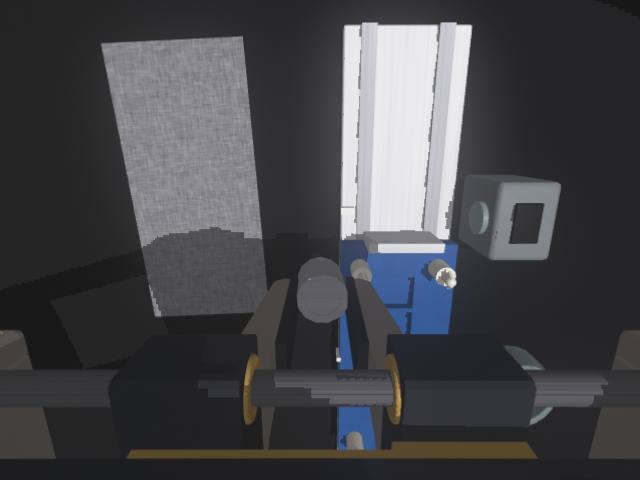

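The wrist view shows the last canister held at (322,290) and the mat empty. I'll place it in the +34 pocket.

>>> arm_command:
  steps: "0 0 0 -4.35 3.35 0 1;0 0 0 -4.35 3.35 0 1;0 0 0 0 0 3 1;0 0 0 0 0 3 1;0 0 0 0 0 3 1;0 0 0 0 0 0 1;0 0 0 0 0 0.5 1;0 0 0 0 0 0.5 1;0 0 0 0 0 0.5 1;0 0 0 0 0 0.25 1"

```text
time: 25.7
position: [0.6213, 0.0613, 0.0499]
tool_rot: [0.698, 0.716, 0.0, 0.001]
contact_force: [-5.5, -7.9, 18.4]
width: 0.271
finger_force: 25.1
```

>>> arm_command:
  steps: "0 0 0 0 0 0 0.1;0 0 0 0 0 0 0.1;0 0 0 0 0 0 0.1;0 0 0 0 0 -4.5 0.1;0 0 0 0 0 -4.5 0.1;0 0 0 0 0 -4.5 0.1;0 0 0 -5 0 0 -1;0 0 0 -5 0 0 -1;0 0 0 0 0 0 -1;0 0 0 0 0 0 -1"

```text
time: 26.95
position: [0.6227, -0.0374, 0.1826]
tool_rot: [0.699, 0.715, 0.0, -0.0]
contact_force: [0.2, 0.8, -0.3]
width: 0.866
finger_force: 0.0
```

Run:
```python
from h import *
s=ctrl.state();print(s['position'],s['width'])
m,im,d=grab('wrist');np.savez('w7.npz',im=im,d=d,R=m['R'],t=m['t']);save('w7',im)
P=cloud(m,d);h=P[...,2]
k=((h>.044)&(abs(P[...,0]-.623)<.02)&(h<.065)&(P[...,1]>-.04)&(P[...,1]<.1)).astype(np.uint8);n,l,st,ce=cv2.connectedComponentsWithStats(k)
for i in range(1,n):
    q=P[l==i]
    if len(q)>100: print(ce[i].round(),len(q),q.mean(0).round(4),((q.min(0)+q.max(0))/2).round(4),np.percentile(q[:,2],[5,50,95]).round(4))
for o in posts(P):print(o)
```

```text
[ 0.6227468  -0.03737885  0.1825955 ] 0.8655166359470746
[322. 119.] 962 [0.6215 0.0581 0.0515] [0.6215 0.0587 0.051 ] [0.0468 0.0514 0.0562]
[325. 158.] 769 [0.6244 0.0279 0.049 ] [0.6245 0.0279 0.049 ] [0.0477 0.049  0.0503]
[324. 199.] 713 [ 0.6244 -0.0056  0.049 ] [ 0.6242 -0.0056  0.0478] [0.0476 0.049  0.0503]
([0.6843, 0.1384, 0.0541], 64, [411.3, 3.1])
([0.5883, 0.1171, 0.0571], 459, [278.4, 31.8])
([0.6546, 0.1183, 0.0572], 459, [369.2, 32.0])
([0.6215, 0.0578, 0.0518], 907, [322.1, 119.4])
([0.6244, 0.0279, 0.049], 766, [324.7, 158.2])
([0.6244, -0.0057, 0.049], 700, [323.8, 198.7])
([0.5915, -0.0627, 0.0566], 283, [284.7, 264.3])
([0.6581, -0.0615, 0.0566], 282, [360.9, 264.5])
```

View pics/w7.png

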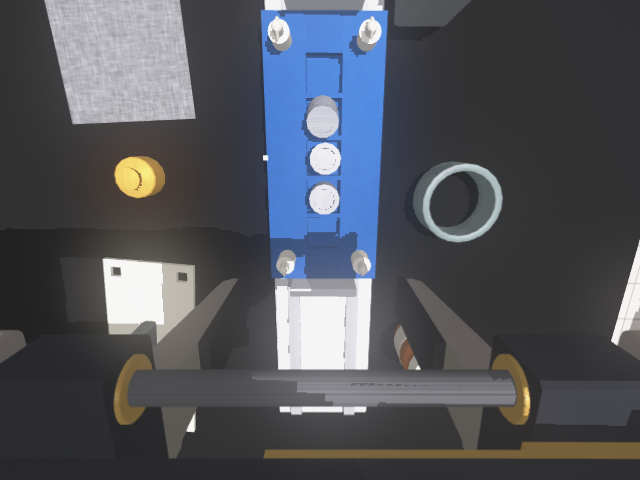

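The wrist view shows the two canisters at (325,158) and (324,199) seated, with tops at 49 mm. The third at (322,119) is tilted on the pocket rim, so I'll fit its top plane.

Run:
```python
from h import *
z=np.load('w7.npz');m=ctrl.camera_model('wrist');m['R']=z['R'];m['t']=z['t'];P=cloud(m,z['d'])
q=P[(np.hypot(P[...,0]-.6215,P[...,1]-.0585)<.014)&(P[...,2]>.045)]
for _ in range(5):
    A=np.c_[q[:,:2]-[.6215,.0585],np.ones(len(q))];c=np.linalg.lstsq(A,q[:,2],rcond=None)[0];r=q[:,2]-A@c
    q=q[r>-.0015] if _<4 else q
print(len(q),c,q.min(0),q.max(0),((q.min(0)+q.max(0))/2))
```

```text
717 [-0.01329502  0.41251051  0.05284281] [0.60877556 0.0445687  0.04719353] [0.63420773 0.06878383 0.05807716] [0.62149165 0.05667626 0.05263534]
```

Its top leans 22° toward −y, with its base on the +y rim. I'll regrasp it with the tool tilted to match, lift, untilt and place again.

>>> arm_command:
  steps: "0 0 0 3.62 0.03 3.87 0.1;0 0 0 3.62 0.03 3.87 0.1;0 7.5 0 0 0 0 0.1;0 7.5 0 0 0 0 0.1;0 7.5 0 0 0 0 0.1;0 0 0 0 0 0 0.1;0 0 0 0 0 0 0.1;0 0 0 0 0 0 0.1;0 0 0 0 0 0 0.1;0 0 0 0 0 0 0.1"

```text
time: 28.25
position: [0.6218, 0.0352, 0.1056]
tool_rot: [0.685, 0.702, 0.136, -0.139]
contact_force: [0.2, 0.2, 0.5]
width: 0.448
finger_force: 0.0
```

>>> arm_command:
  steps: "0 0 0 0 0 2.5 0.1;0 0 0 0 0 2.5 0.1;0 0 0 0 0 1 0.1;0 0 0 0 0 0 0.1;0 0 0 0 0 0 1;0 0 0 0 0 0 1;0 0 0 0 0 0 1;0 0 0 0 0 0 1;0 0 0 0 0 0 1;0 0 0 0 0 0 1"

```text
time: 29.5
position: [0.6218, 0.0574, 0.0505]
tool_rot: [0.685, 0.702, 0.137, -0.139]
contact_force: [1.2, -1.8, 6.7]
width: 0.275
finger_force: 25.0
```

>>> arm_command:
  steps: "0 0 0 0 0 -3 1;0 0 0 0 0 -3 1;0 -7.5 0 0 0 0 1;0 -7.5 0 0 0 0 1;0 -7.5 0 0 0 0 1;0 0 0 0 0 0 1;0 0 0 0 0 0 1;0 0 0 0 0 0 1;0 0 0 0 0 0 1;0 0 0 0 0 0 1"

```text
time: 30.75
position: [0.6217, 0.0341, 0.1053]
tool_rot: [0.699, 0.715, 0.0, -0.0]
contact_force: [-1.0, -1.0, -0.5]
width: 0.27
finger_force: 25.0
```

Run:
```python
from h import *
from hand import hand
s=ctrl.state();print(s['position'],s['tool_rot'],s['width'])
m,im,d=grab('wrist');np.savez('w8.npz',im=im,d=d,R=m['R'],t=m['t']);save('w8',im);hand('w8.npz')
P=cloud(m,d);p=s['position']
q=P[(np.hypot(P[...,0]-p[0],P[...,1]-p[1])<.009)&(abs(P[...,2]-p[2])<.01)]
A=np.c_[q[:,:2]-p[:2],np.ones(len(q))];print('slope',np.linalg.lstsq(A,q[:,2]-p[2],rcond=None)[0],len(q))
```

```text
[0.62168713 0.03409824 0.10528843] [ 6.98745898e-01  7.15369918e-01  4.44886569e-05 -2.19428071e-04] 0.27035385797088796
top z 0.0022060343498641194 ctr [ 6.10520105e-05 -1.32382632e-03  1.17599377e-03] ext [0.01986984 0.02649591 0.0039189 ] 1675
slope [-0.04589234  0.02896431  0.00050825] 902
```

>>> arm_command:
  steps: "0 0 0 2.9 0.15 0 1;0 0 0 0 0 1 1;0 0 0 0 0 1.5 1;0 0 0 0 0 1.2 1;0 0 0 0 0 0 1;0 0 0 0 0 0 1;0 0 0 0 0 0 1;0 0 0 0 0 0 1;0 0 0 0 0 0 1;0 0 0 0 0 0 1"

```text
time: 32.05
position: [0.6226, 0.0637, 0.0685]
tool_rot: [0.698, 0.716, 0.0, 0.0]
contact_force: [-0.4, 0.6, -1.0]
width: 0.27
finger_force: 25.0
```

Run:
```python
from h import *
from hand import hand
s=ctrl.state();print(s['position'],s['tool_rot'],s['width'])
m,im,d=grab('wrist');np.savez('w9.npz',im=im,d=d,R=m['R'],t=m['t']);hand('w9.npz')
for o in posts(cloud(m,d)):print(o)
```

```text
[0.62255438 0.06370936 0.06852384] [6.98414991e-01 7.15693014e-01 7.72737326e-05 6.46859149e-05] 0.2704420578322871
top z 0.0022869131184611036 ctr [ 7.53789948e-05 -9.98267320e-04  1.47426264e-03] ext [0.01984556 0.02643554 0.00437153] 1661
([0.6837, 0.1392, 0.0599], 88, [454.7, 148.4])
([0.5886, 0.1196, 0.0573], 845, [253.9, 185.3])
([0.6538, 0.1208, 0.0574], 844, [387.1, 185.8])
([0.6232, 0.0548, 0.0611], 4398, [321.5, 308.8])
([0.6245, -0.0178, 0.0493], 45, [321.0, 407.8])
```

>>> arm_command:
  steps: "0 0 0 -0.07 0 0 1;0 0 0 0 0 0.5 1;0 0 0 0 0 0.5 1;0 0 0 0 0 0.3 1;0 0 0 0 0 0.2 1;0 0 0 0 0 0.2 1;0 0 0 0 0 0 1;0 0 0 0 0 0 1;0 0 0 0 0 0 1;0 0 0 0 0 0 1"

```text
time: 33.35
position: [0.6226, 0.063, 0.0515]
tool_rot: [0.698, 0.716, 0.0, 0.0]
contact_force: [0.6, -0.1, -0.9]
width: 0.271
finger_force: 25.0
```

>>> arm_command:
  steps: "0 0 0 0 0 0.2 1;0 0 0 0 0 0 1;0 0 0 0 0 0 0.1;0 0 0 0 0 0 0.1;0 0 0 0 0 0 0.1;0 0 0 0 0 -4.5 0.1;0 0 0 0 0 -4.5 0.1;0 0 0 0 0 -4.5 0.1;0 0 0 -5 0 0 -1;0 0 0 -5 0 0 -1"

```text
time: 34.6
position: [0.6254, -0.0376, 0.1855]
tool_rot: [0.698, 0.716, 0.001, 0.001]
contact_force: [0.0, -0.4, -0.2]
width: 0.652
finger_force: 0.0
```

Run:
```python
from h import *
s=ctrl.state();print(s['position'],s['width'])
m,im,d=grab('wrist');np.savez('w10.npz',im=im,d=d,R=m['R'],t=m['t']);save('w10',im)
P=cloud(m,d);h=P[...,2]
k=((h>.044)&(abs(P[...,0]-.623)<.02)&(h<.065)&(P[...,1]>-.04)&(P[...,1]<.1)).astype(np.uint8);n,l,st,ce=cv2.connectedComponentsWithStats(k)
for i in range(1,n):
    q=P[l==i]
    if len(q)>100: print(ce[i].round(),len(q),q.mean(0).round(4),np.percentile(q[:,2],[5,50,95]).round(4))
# pin tops
k=((h>.0585)&(h<.072)&(abs(P[...,0]-.623)<.06)&(abs(P[...,1]-.03)<.11)).astype(np.uint8);n,l,st,ce=cv2.connectedComponentsWithStats(k)
for i in range(1,n):
    q=P[l==i]
    if len(q)>20: print('pin',len(q),q.mean(0).round(4))
m,im,d=grab('top');np.savez('top1.npz',im=im,d=d)
hsv=cv2.cvtColor(im,cv2.COLOR_RGB2HSV)
cm=cv2.inRange(hsv,(0,0,150),(180,60,255));cm[:250]=0;cm[330:]=0;cm[:,:320]=0;cm[:,450:]=0
c=max(cv2.findContours(cm,0,2)[0],key=cv2.contourArea)
b=cv2.boxPoints(cv2.minAreaRect(c));w=onplane(m,b,.005);print('cover',w.mean(0),np.round(w,4).tolist())
```

```text
[ 0.62538462 -0.03761977  0.18546822] 0.6519179752910549
[320. 113.] 840 [0.6223 0.0623 0.049 ] [0.0477 0.049  0.0505]
[321. 158.] 753 [0.6244 0.0277 0.049 ] [0.0475 0.049  0.0504]
[320. 198.] 701 [ 0.6244 -0.0057  0.049 ] [0.0476 0.049  0.0503]
pin 173 [0.5879 0.1175 0.0646]
pin 170 [0.655  0.1186 0.0649]
pin 102 [ 0.5913 -0.0636  0.0645]
pin 101 [ 0.6585 -0.0623  0.0644]
cover [ 0.42717411 -0.09498589  0.005     ] [[0.5356, -0.021, 0.005], [0.5304, -0.1781, 0.005], [0.3188, -0.1666, 0.005], [0.3238, -0.0142, 0.005]]
```

All three canisters are seated, with tops at 49 mm. The carrier's middle is (0.6232, 0.0276) at 1.06°. Now the cover.

>>> arm_command:
  steps: "0 0 0 -3.55 -3.83 -1.3 -0.5;0 0 0 -3.55 -3.83 -1.3 -0.5;0 0 0 -3.55 -3.83 -1.3 -0.5;0 0 0 -3.55 -3.83 -1.3 -0.5;0 0 0 -3.55 -3.83 -1.3 -0.5;0 0 5.2 0 0 0 -0.5;0 0 0 0 0 0 -0.5;0 0 0 0 0 0 -0.5;0 0 0 0 0 0 -0.5;0 0 0 0 0 0 -0.5"

```text
time: 35.95
position: [0.4381, -0.2187, 0.2491]
tool_rot: [0.73, 0.684, -0.0, -0.0]
contact_force: [-0.7, -0.1, 0.5]
width: 0.749
finger_force: 0.0
```

```bash
cat > cov.py <<'E'
from h import *
s=ctrl.state();print(s['position'],s['tool_rot'],s['width'])
m,im,d=grab('wrist');save('cov',im);P=cloud(m,d);h=P[...,2]
near=(np.abs(P[...,0]-.44)<.12)&(np.abs(P[...,1]+.18)<.16)
r=near&(h>.033)&(h<.042);n,l,st,ce=cv2.connectedComponentsWithStats(r.astype(np.uint8))
for i in range(1,n):
    if st[i,4]>100:
        q=P[l==i];b=cv2.minAreaRect(q[:,:2].astype(np.float32));print('rib',q.mean(0).round(4),b,len(q),np.median(q[:,2]))
hsv=cv2.cvtColor(im,cv2.COLOR_RGB2HSV)
w=((h>.001)&(h<.010)&near&(hsv[...,2]>110)&(hsv[...,1]<60)).astype(np.uint8)
cs,hi=cv2.findContours(w,2,1)
for c in cs:
    a=cv2.contourArea(c)
    if 40<a<4000 or a>5000:
        q=onplane(m,c[:,0],.005);b=cv2.minAreaRect(q[:,:2].astype(np.float32));print(a,np.round(b[0],4),np.round(b[1],4),round(b[2],2),c[:,0].mean(0).round())
E
python3 cov.py
```

```text
[ 0.43809496 -0.21868105  0.24913162] [ 7.29705590e-01  6.83761429e-01 -5.84591897e-05 -2.39790516e-04] 0.7490689233763327
rib [ 0.438  -0.1855  0.037 ] ((0.4379068613052368, -0.18634362518787384), (0.07897424697875977, 0.013272852636873722), 86.13042449951172) 963 0.037025807809766775
14428.0 [ 0.4382 -0.1867] [0.2106 0.093 ] 85.71 [319. 176.]
79.5 [ 0.4646 -0.2805] [0.0117 0.0124] 86.18 [346. 260.]
74.5 [ 0.3977 -0.2754] [0.0104 0.0134] 86.18 [292. 259.]
1052.5 [ 0.4369 -0.1899] [0.0877 0.0174] 86.37 [319. 186.]
117.0 [ 0.4787 -0.0978] [0.0111 0.0131] 86.16 [351. 100.]
127.0 [ 0.4109 -0.0928] [0.0123 0.012 ] 84.92 [288.  99.]
```

View pics/cov.png

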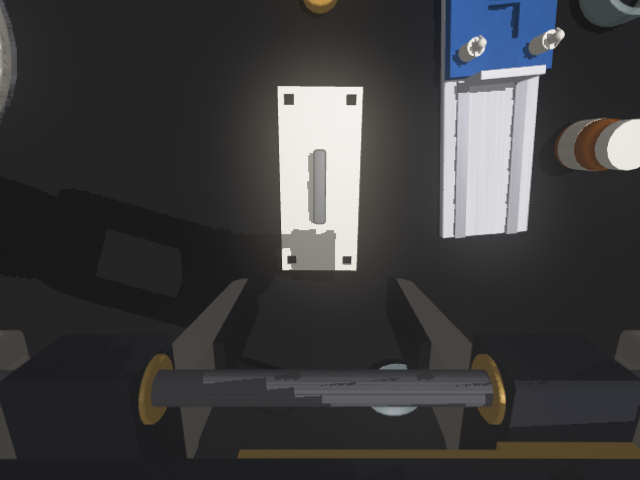

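The wrist view shows the cover with holes at (288,99), (351,100), (292,259) and (346,260), and its rib at (319,186). The centre is (0.438, −0.1866) at about −4.1°.

>>> arm_command:
  steps: "0 0 0.4 3.2 -0.22 0 0.3;0 0 0 0 0 4.5 0.3;0 0 0 0 0 4.5 0.3;0 0 0 0 0 4.5 0.3;0 0 0 0 0 4.5 0.3;0 0 0 0 0 3.6 0.3;0 0 0 0 0 1.4 0.3;0 0 0 0 0 0 0.3;0 0 0 0 0 0 1;0 0 0 0 0 0 1"
  squeeze: 45

```text
time: 37.25
position: [0.4386, -0.1874, 0.0206]
tool_rot: [0.733, 0.681, 0.0, 0.001]
contact_force: [-3.0, -0.9, 2.1]
width: 0.153
finger_force: 0.9
```

>>> arm_command:
  steps: "0 0 0 0 0 0 1;0 0 0 0 0 0 1;0 0 0 0 0 0 1;0 0 0 0 0 0 1;0 0 0 0 0 0 1;0 0 0 0 0 0 1;0 0 0 0 0 -2 1;0 0 0 0 0 -4 1;0 0 0 0 0 -4 1;0 0 0 0 0 -4 1"

```text
time: 38.5
position: [0.4376, -0.187, 0.1612]
tool_rot: [0.733, 0.681, 0.0, 0.0]
contact_force: [1.3, -1.9, -2.1]
width: 0.149
finger_force: 45.0
```

>>> arm_command:
  steps: "0 0 -5.2 0 0 0 1;0 0 0 3.52 3.16 0 1;0 0 0 3.52 3.16 0 1;0 0 0 3.52 3.16 0 1;0 0 0 3.52 3.16 0 1;0 0 0 3.52 3.16 0 1;0 0 0 3.52 3.16 0 1;0 0 0 0 0 2.5 1;0 0 0 0 0 2.5 1;0 0 0 0 0 0 1"

```text
time: 39.75
position: [0.6221, 0.0275, 0.108]
tool_rot: [0.701, 0.713, -0.001, -0.001]
contact_force: [-0.1, 0.3, -2.6]
width: 0.149
finger_force: 45.0
```

>>> arm_command:
  steps: "0 0 0 0 0 0 1;0 0 0 0 0 0 1;0 0 0 0 0 0 1;0 0 0 0 0 0 1;0 0 0 0 0 0 1;0 0 0 0 0 0 1;0 0 0 0 0 0 1;0 0 0 0 0 0 1;0 0 0 0 0 0 1;0 0 0 0 0 0 1"

```text
time: 41.0
position: [0.6237, 0.0275, 0.1094]
tool_rot: [0.701, 0.713, -0.0, 0.0]
contact_force: [0.1, 0.6, -1.5]
width: 0.148
finger_force: 45.0
```

```bash
cat > fit.py <<'E'
from h import *
s=ctrl.state();p=s['position'];print(p,s['tool_rot'],s['width'],s['contact_force'])
q=s['tool_rot'];print('yaw',np.degrees(np.arctan2(2*q[1]**2-1,2*q[0]*q[1])))
m,im,d=grab('wrist');save('fit',im);np.savez('fit.npz',im=im,d=d,R=m['R'],t=m['t']);P=cloud(m,d);h=P[...,2]
zt=p[2]-.0196+.005
w=((np.abs(h-zt)<.004)&(np.abs(P[...,0]-p[0])<.06)&(np.abs(P[...,1]-p[1])<.12)).astype(np.uint8)
print('plate z',np.median(h[w>0]),zt, w.sum())
for c in cv2.findContours(w,2,1)[0]:
    a=cv2.contourArea(c)
    if a>40:
        q=onplane(m,c[:,0],zt);b=cv2.minAreaRect(q[:,:2].astype(np.float32));print(a,np.round(b[0],4),'rel',np.round(np.array(b[0])-p[:2],4),np.round(b[1],4),round(b[2],2),c[:,0].mean(0).round())
E
python3 fit.py
```

```text
[0.62368858 0.02745963 0.10937052] [ 7.00899526e-01  7.13260019e-01 -5.98244799e-06  9.81272237e-06] 0.14762959027540684 [ 0.1284412   0.63629043 -1.5194105 ]
yaw 1.0015645936078001
plate z 0.0941853940957542 0.09477052209293546 39810
2263.0 [ 0.6255 -0.0625] rel [ 0.0018 -0.09  ] [0.0431 0.0262] 0.89 [322. 425.]
38043.0 [0.6234 0.0666] rel [-0.0003  0.0391] [0.0916 0.1316] 0.9 [321. 203.]
550.0 [0.6561 0.1201] rel [0.0324 0.0927] [0.0116 0.011 ] 0.87 [392. 109.]
549.5 [0.5891 0.1191] rel [-0.0346  0.0916] [0.0112 0.011 ] 0.93 [251. 109.]
```

View pics/fit.png

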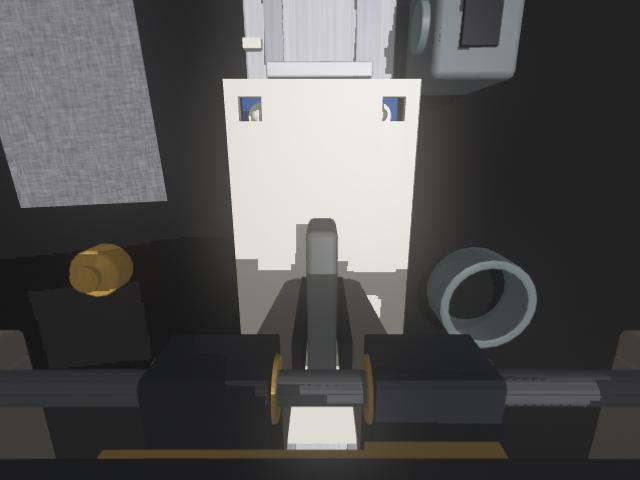

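The wrist view shows the plate over the carrier, with pins in view through the front holes at (256,114) and (386,114). I'll measure the pins through the holes.

```bash
python3 - <<'E'
from h import *
z=np.load('fit.npz');m=ctrl.camera_model('wrist');m['R']=z['R'];m['t']=z['t'];P=cloud(m,z['d']);h=P[...,2]
k=((h>.045)&(h<.075)&(abs(P[...,0]-.623)<.05)&(P[...,1]>.1)&(P[...,1]<.135)).astype(np.uint8);n,l,st,ce=cv2.connectedComponentsWithStats(k)
for i in range(1,n):
    q=P[l==i]
    if len(q)>15:
        t=q[q[:,2]>q[:,2].max()-.003];print(ce[i].round(1),st[i],q.mean(0).round(4),'top',t.mean(0).round(4),len(t),q.min(0).round(4),q.max(0).round(4))
E
python3 - <<'E'
import cv2
im=cv2.imread('pics/fit.png');cv2.imwrite('pics/fit2.png',cv2.resize(im[85:135,230:415],(800,216),interpolation=2))
E
```

```text
[255.5 112.3] [249 102  13  19 206] [0.5855 0.1202 0.0621] top [0.5872 0.119  0.0667] 116 [0.5797 0.1158 0.0511] [0.5895 0.1261 0.0682]
[385.4 112.7] [382 103   9  18 130] [0.6591 0.1214 0.059 ] top [0.6568 0.12   0.0666] 48 [0.6558 0.117  0.0506] [0.6632 0.1273 0.0682]
```

View pics/fit2.png

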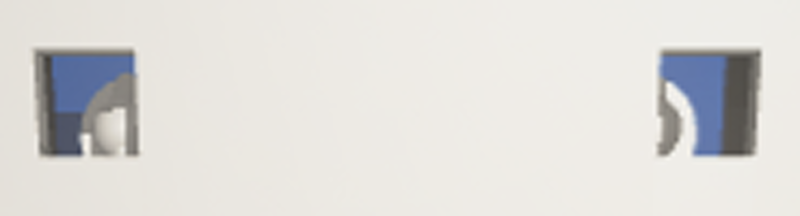

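The crop shows the pins emerging symmetrically toward the middle in both holes, so the plate is slightly +x. I'll shift −1 mm in x and lower until the noses enter.

>>> arm_command:
  steps: "0 0 0 0.02 -0.1 0 1;0 0 0 0 0 0.8 1;0 0 0 0 0 0.8 1;0 0 0 0 0 0.5 1;0 0 0 0 0 0.3 1;0 0 0 0 0 0.2 1;0 0 0 0 0 0 1;0 0 0 0 0 0 1;0 0 0 0 0 0 1;0 0 0 0 0 0 1"

```text
time: 42.3
position: [0.6227, 0.0276, 0.0835]
tool_rot: [0.701, 0.713, 0.0, 0.0]
contact_force: [-0.1, -0.9, -1.5]
width: 0.152
finger_force: 45.0
```

```bash
python3 fit.py
python3 - <<'E'
import cv2
im=cv2.imread('pics/fit.png');cv2.imwrite('pics/fit3.png',cv2.resize(im[60:160,220:420],(800,400),interpolation=2))
E
```

```text
[0.62274784 0.02760763 0.08352615] [7.00901388e-01 7.13258179e-01 7.03106988e-05 9.81648936e-05] 0.15167182761079856 [-0.08712895 -0.90801885 -1.49493481]
yaw 1.0012637242706977
plate z 0.06832369718612616 0.06892614595009872 40250
2263.0 [ 0.6246 -0.0623] rel [ 0.0019 -0.0899] [0.0431 0.0262] 0.88 [322. 425.]
38038.5 [0.6225 0.0667] rel [-0.0002  0.0391] [0.0916 0.1317] 0.92 [321. 204.]
370.0 [0.6553 0.1203] rel [0.0326 0.0927] [0.0114 0.011 ] 0.87 [392. 109.]
370.0 [0.5882 0.1192] rel [-0.0345  0.0916] [0.0118 0.011 ] 0.94 [250. 109.]
```

View pics/fit3.png

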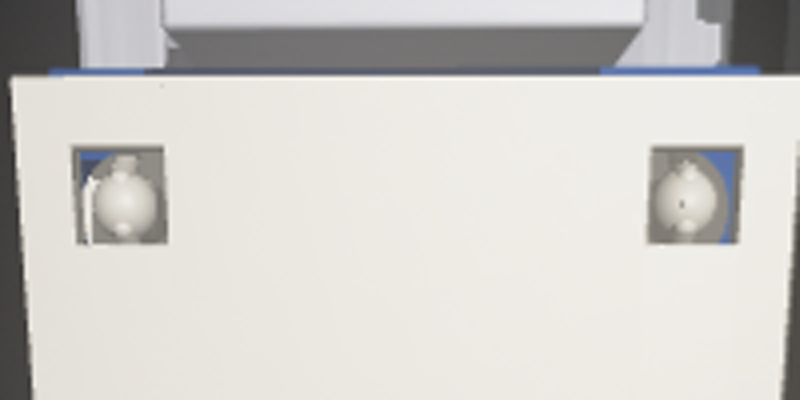

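Both pins sit well centred in the front holes at (126,200) and (686,200) in the crop. I'll press down.

>>> arm_command:
  steps: "0 0 0 0 0 0.2 1;0 0 0 0 0 0.2 1;0 0 0 0 0 0.2 1;0 0 0 0 0 0.2 1;0 0 0 0 0 0.2 1;0 0 0 0 0 0.2 1;0 0 0 0 0 0 1;0 0 0 0 0 0 1;0 0 0 0 0 0 1;0 0 0 0 0 0 1"

```text
time: 43.6
position: [0.6222, 0.0277, 0.0725]
tool_rot: [0.701, 0.713, -0.0, -0.0]
contact_force: [-5.9, -0.7, 15.2]
width: 0.147
finger_force: 45.0
```

```bash
cat > lvl.py <<'E'
from h import *
s=ctrl.state();p=s['position'];print(p,s['contact_force'],s['width'])
m,im,d=grab('wrist');save('lvl',im);P=cloud(m,d);h=P[...,2]
k=(np.abs(P[...,0]-.622)<.044)&(P[...,1]>.0)&(P[...,1]<.129)&(h>.05)&(h<.075)&(np.abs(P[...,0]-.622)>.012)
q=P[k];c=None
for _ in range(4):
    A=np.c_[q[:,:2]-[.6232,.0276],np.ones(len(q))];c=np.linalg.lstsq(A,q[:,2],rcond=None)[0];r=np.abs(q[:,2]-A@c);q=q[r<max(.0015,2*np.median(r))]
print('plane',c,len(q));
for x in(-34,34):
    for y in(-92,92): print((x,y),'top z mm',round(c[2]*1e3+c[0]*x+c[1]*y,2),'(57 if seated)')
E
python3 lvl.py
```

```text
[0.62221684 0.02774024 0.07249019] [-5.93583291 -0.66118906 15.24152725] 0.14748282876120453
plane [-0.00021879  0.00151822  0.05729419] 25445
(-34, -92) top z mm 57.16 (57 if seated)
(-34, 92) top z mm 57.44 (57 if seated)
(34, -92) top z mm 57.15 (57 if seated)
(34, 92) top z mm 57.43 (57 if seated)
```

>>> arm_command:
  steps: "0 0 0 0 0 0.1 1;0 0 0 0 0 0.05 1;0 0 0 0 0 0 1;0 0 0 0 0 0 1;0 0 0 0 0 -0.15 1;0 0 0 0 0 -0.1 1;0 0 0 0 0 0 0.3;0 0 0 0 0 0 0.3;0 0 0 0 0 0 0.3;0 0 0 0 0 0 0.3"

```text
time: 44.9
position: [0.6226, 0.0277, 0.0722]
tool_rot: [0.701, 0.713, -0.0, -0.0]
contact_force: [-0.9, 0.5, 0.6]
width: 0.353
finger_force: 0.0
```

>>> arm_command:
  steps: "0 0 0 0 0 -3 0.3;0 0 0 0 0 -4 0.3;0 0 0 0 0 -4 0.3;0 0 0 -5 0 0 1;0 0 0 -5 0 0 1;0 0 0 -5 0 0 1;0 0 0 -5 0 0 1;0 0 0 0 0 0 1;0 0 0 0 0 0 1;0 0 0 0 0 0 1"

```text
time: 46.15
position: [0.6262, -0.171, 0.1823]
tool_rot: [0.7, 0.714, 0.0, -0.0]
contact_force: [-0.8, 0.7, 1.3]
width: 0.006
finger_force: 0.0
```

```bash
cat >> lvl.py <<'E'
w=((np.abs(h-c[2])<.003)&(np.abs(P[...,0]-.623)<.06)&(np.abs(P[...,1]-.03)<.13)).astype(np.uint8)
for cc in cv2.findContours(w,2,1)[0]:
    a=cv2.contourArea(cc)
    if a>40:
        q=onplane(m,cc[:,0],.057);b=cv2.minAreaRect(q[:,:2].astype(np.float32));print(a,np.round(b[0],4),np.round(b[1],4),round(b[2],2),cc[:,0].mean(0).round())
E
sed -i 's/P\[...,1\]>.0)/P[...,1]>-.07)/' lvl.py; python3 lvl.py
```

```text
[ 0.62615986 -0.17100886  0.18232444] [-0.82868775  0.72351946  1.3068183 ] 0.006169182450651207
plane [2.76800653e-04 6.47309534e-05 5.75578776e-02] 8586
(-34, -92) top z mm 57.54 (57 if seated)
(-34, 92) top z mm 57.55 (57 if seated)
(34, -92) top z mm 57.56 (57 if seated)
(34, 92) top z mm 57.57 (57 if seated)
634.5 [ 0.6256 -0.0896] [0.0586 0.0068] 0.97 [323. 138.]
14191.0 [ 0.624  -0.0362] [0.0921 0.0808] 0.97 [321.  56.]
256.0 [ 0.6585 -0.0637] [0.0158 0.0121] 87.87 [365. 103.]
235.0 [ 0.5906 -0.0646] [0.0118 0.0151] 4.73 [278. 103.]
```

View pics/lvl.png

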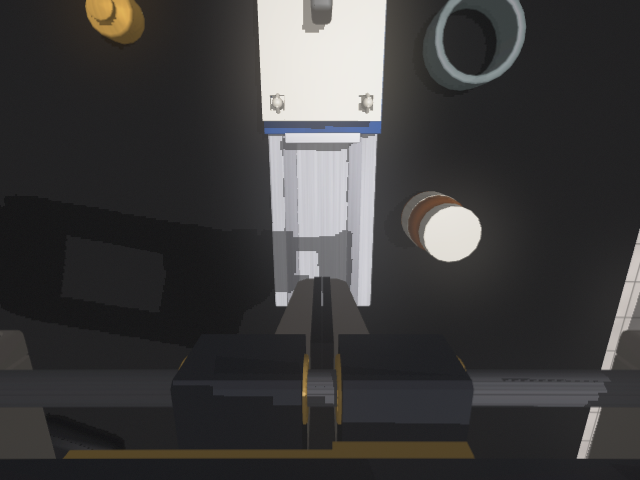

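The wrist view shows the rear pins at (278,103) and (367,103) standing through the holes, and the plate level at 57.5 mm at every corner. It has clicked. Now I'll push the carrier on.

>>> arm_command:
  steps: "0 0 0 0 0 3.55 1;0 0 0 0 0 3.55 1;0 0 0 0 0 3.55 1;0 0 0 0 0 3.55 1;0 0 0 5.5 0 0 1;0 0 0 1 0 0 1;0 0 0 1 0 0 1;0 0 0 1 0 0 1;0 0 0 1 0 0 1;0 0 0 1 0 0 1"

```text
time: 47.45
position: [0.6244, -0.0669, 0.0407]
tool_rot: [0.701, 0.713, 0.0, 0.0]
contact_force: [-0.9, -1.2, 0.5]
width: 0.007
finger_force: 0.9
```

>>> arm_command:
  steps: "0 0 0 1 0 0 1;0 0 0 1 0 0 1;0 0 0 1 0 0 1;0 0 0 1 0 0 1;0 0 0 1 0 0 1;0 0 0 1 0 0 1;0 0 0 1 0 0 1;0 0 0 1 0 0 1;0 0 0 0.9 0 0 1;0 0 0 0.4 0 0 1"

```text
time: 48.7
position: [0.6228, 0.0252, 0.0404]
tool_rot: [0.7, 0.714, -0.001, 0.001]
contact_force: [-0.7, -17.7, 2.3]
width: 0.004
finger_force: 8.6
```

Run:
```python
from h import *
s=ctrl.state();print(s['position'],s['contact_force'])
m,im,d=grab('wrist');save('p1',im);P=cloud(m,d);h=P[...,2]
m2,im2,d2=grab('top')
a=cv2.resize(im[:,:],(400,300));b=cv2.resize(im2[150:270,170:330],(400,300));save('p2',np.hstack([a,b]))
k=(abs(h-.0575)<.003)&(abs(P[...,0]-.622)<.06);print(np.percentile(P[k][:,1],[0.5,99.5]),np.median(h[k]))
e=(h>.05)&(h<.0565)&(abs(P[...,0]-.622)<.025)&(P[...,1]<s['position'][1]+.03)&(P[...,1]>s['position'][1]+.005);print('tail plate',P[e].min(0),P[e].max(0))
```

```text
[0.6227623  0.02515204 0.0404011 ] [ -0.6978839  -17.7006086    2.28585771]
[0.03431279 0.15037526] 0.057412880386253695
tail plate [0.59700453 0.03286329 0.05000588] [0.64699067 0.05514168 0.05649911]
```

View pics/p2.png

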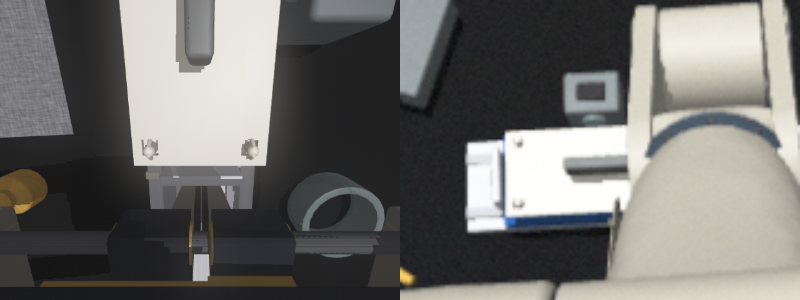

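Left view: the rear pins are at (150,148) and (251,148), and the cover is still flat. Right view: the carrier is close to the reader. I need its exact position to understand the 17.7 N.

Run:
```python
from h import *
s=ctrl.state();print(s['position'],s['contact_force'],s['ft_torque'],s['effort'])
m,im,d=grab('wrist');P=cloud(m,d);h=P[...,2]
k=((h>.0600)&(h<.072)&(abs(P[...,0]-.622)<.05)&(abs(P[...,1]-.06)<.03)).astype(np.uint8);n,l,st,ce=cv2.connectedComponentsWithStats(k)
for i in range(1,n):
    if st[i,4]>20: print('pin',P[l==i].mean(0),st[i,4])
w=carrier();print(w.round(4).tolist())
m,im,d=grab('top');P=cloud(m,d);hsv=cv2.cvtColor(im,cv2.COLOR_RGB2HSV)
k=(abs(P[...,2]-.057)<.006)&(hsv[...,1]<50)&(abs(P[...,0]-.62)<.045)&(P[...,1]>.1)&(P[...,1]<.4);print('cover front y',np.percentile(P[k][:,1],[95,99,100]))
```

```text
[0.62280438 0.02529959 0.04042703] [-0.0931409  -4.08801855  2.77176127] [-0.75841173  0.1065005   0.02768896] [  2.75398672 -64.44089413 -24.73681569   0.85873459  -0.18177019
   0.07758305]
pin [0.65560599 0.06495688 0.06496615] 439
pin [0.58917912 0.06368875 0.06490729] 434
pin [0.62317474 0.03435884 0.06627959] 878
[[0.5757, 0.2678, 0.03], [0.5774, 0.1548, 0.03], [0.5681, 0.1544, 0.03], [0.5664, 0.2673, 0.03]]
cover front y [0.26931527 0.27669497 0.27999421]
```

The 17.7 N was transient; it now reads 4 N, and the carrier is at about 0.128. I'll continue gently.

>>> arm_command:
  steps: "0 0 0 0.3 0 0 1;0 0 0 0.3 0 0 1;0 0 0 0.1 0 0 1;0 0 0 0.1 0 0 1;0 0 0 0 0 0 1;0 0 0 0 0 0 1;0 0 0 0 0 0 1;0 0 0 0 0 0 1;0 0 0 0 0 0 1;0 0 0 0 0 0 1"

```text
time: 50.2
position: [0.6226, 0.0336, 0.0404]
tool_rot: [0.701, 0.713, 0.0, 0.0]
contact_force: [-0.5, 0.2, -0.1]
width: 0.001
finger_force: 0.0
```

>>> arm_command:
  steps: "0 0 0 -1.5 0 0 1;0 0 0 -4 0 0 1;0 0 0 0 0 -5 1;0 0 0 0 0 -5 1;0 0 0 0 0 -5 1;0 0 0 5 0 0 1;0 0 0 5 0 0 1;0 0 0 0 0 0 1;0 0 0 0 0 0 1;0 0 0 0 0 0 1"

```text
time: 51.45
position: [0.6218, 0.0772, 0.1902]
tool_rot: [0.701, 0.713, -0.0, 0.0]
contact_force: [-0.1, -0.1, -0.6]
width: 0.004
finger_force: 0.0
```

Run:
```python
from h import *
s=ctrl.state();print(s['position'],s['contact_force'])
m,im,d=grab('wrist');save('end',im);P=cloud(m,d);h=P[...,2]
k=((h>.0600)&(h<.072)&(abs(P[...,0]-.622)<.05)&(abs(P[...,1]-.17)<.14)).astype(np.uint8);n,l,st,ce=cv2.connectedComponentsWithStats(k)
for i in range(1,n):
    if st[i,4]>20: print('pin',P[l==i].mean(0).round(4),st[i,4],ce[i].round())
q=P[(abs(h-.0575)<.004)&(abs(P[...,0]-.621)<.044)&(abs(P[...,1]-.17)<.1)&(abs(P[...,0]-.621)>.012)]
A=np.c_[q[:,:2]-[.6206,.1676],np.ones(len(q))];print('plane',np.linalg.lstsq(A,q[:,2],rcond=None)[0],len(q))
```

```text
[0.62177203 0.07715278 0.19023509] [-0.08291507 -0.07164225 -0.60012134]
pin [0.5851 0.2505 0.0629] 50 [274.   3.]
pin [0.6523 0.2518 0.0626] 47 [367.   3.]
pin [0.5886 0.0727 0.065 ] 94 [282. 242.]
pin [0.6558 0.074  0.0648] 100 [361. 241.]
plane [3.61059920e-05 1.17436289e-03 5.74584863e-02] 19049
```

View pics/end.png

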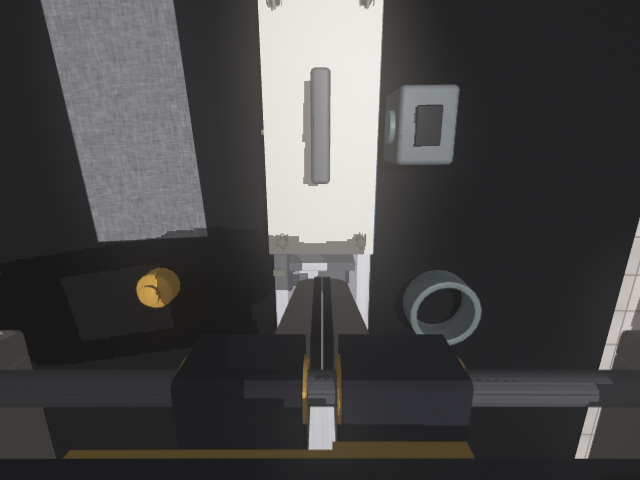

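The rear pins are at (282,242) and (361,241), and the displacement looks like about 0.136. I'll check the rib's middle against the reader block, which is centred exactly on the station.

Run:
```python
from h import *
m,im,d=grab('wrist');P=cloud(m,d);h=P[...,2]
for nm,lo,hi,x0,x1 in(('rib',.085,.093,.6,.64),('reader',.062,.070,.68,.76)):
    q=P[(h>lo)&(h<hi)&(P[...,0]>x0)&(P[...,0]<x1)&(P[...,1]>.1)&(P[...,1]<.25)]
    b=cv2.minAreaRect(q[:,:2].astype(np.float32));print(nm,b,np.median(q[:,2]),len(q))
w=(im.min(2)>150)&(abs(h-.02)<.012)&(P[...,0]<.585);n,l,st,ce=cv2.connectedComponentsWithStats(w.astype(np.uint8))
for i in range(1,n):
    if 2<st[i,4]<300: print('mark',ce[i].round(1),st[i,4],P[l==i].mean(0).round(4))
save('mk',cv2.resize(im[100:165,240:300],(600,650))[:600])
```

```text
rib ((0.6197184324264526, 0.16461391746997833), (0.013565626926720142, 0.07881242781877518), 1.0070745944976807) 0.089201688982984 2208
reader ((0.7031577825546265, 0.16863875091075897), (0.04621617868542671, 0.059009019285440445), 0.7305213809013367) 0.06652989799730535 4484
mark [263. 131.] 3 [0.5696 0.1639 0.031 ]
mark [280.1 303.9] 268 [ 0.5792 -0.0113  0.0122]
```

View pics/mk.png

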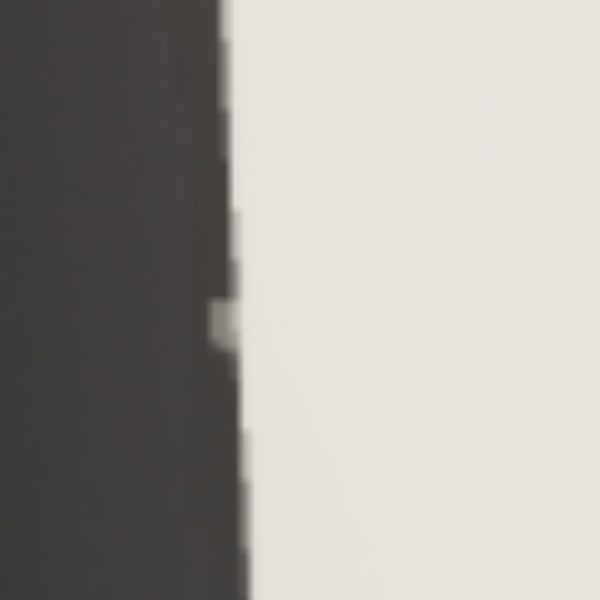

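Three cues (pins, rib vs reader, white line at (263,131)) put it at 0.1365–0.1375, at the edge of the tolerance. I'll nudge it about 2–3 mm more.

>>> arm_command:
  steps: "0 0 0 -5.5 0 0 1;0 0 0 -5 0 0 1;0 0 0 0 0 5 1;0 0 0 0 0 5 1;0 0 0 0 0 5 1;0 0 0 3.5 0 0 1;0 0 0 1 0 0 1;0 0 0 0 0 0 1;0 0 0 0 0 0 1;0 0 0 0 0 0 1"

```text
time: 52.8
position: [0.6231, 0.0179, 0.0409]
tool_rot: [0.701, 0.713, 0.0, 0.0]
contact_force: [-0.1, 0.1, 0.1]
width: 0.006
finger_force: 0.0
```

Target is TCP y 0.037.

>>> arm_command:
  steps: "0 0 0 1 0 0 1;0 0 0 0.4 0 0 1;0 0 0 0.1 0 0 1;0 0 0 0.1 0 0 1;0 0 0 0.1 0 0 1;0 0 0 0.1 0 0 1;0 0 0 0.1 0 0 1;0 0 0 0 0 0 1;0 0 0 0 0 0 1;0 0 0 0 0 0 1"

```text
time: 54.05
position: [0.6225, 0.0375, 0.0404]
tool_rot: [0.701, 0.713, -0.0, 0.0]
contact_force: [-0.8, -3.0, 1.0]
width: 0.002
finger_force: 1.3
```

>>> arm_command:
  steps: "0 0 0 -1.5 0 0 1;0 0 0 -4 0 0 1;0 0 0 0 0 -5 1;0 0 0 0 0 -5 1;0 0 0 0 0 -5 1;0 0 0 4.5 0 0 1;0 0 0 5 0 0 1;0 0 0 0 0 0 1;0 0 0 0 0 0 1;0 0 0 0 0 0 1"

```text
time: 55.3
position: [0.6218, 0.0763, 0.1902]
tool_rot: [0.701, 0.713, -0.0, -0.0]
contact_force: [0.7, 0.4, 0.6]
width: 0.005
finger_force: 0.0
```

Run:
```python
from h import *
print(ctrl.state()['position'])
m,im,d=grab('wrist');P=cloud(m,d);h=P[...,2]
for nm,lo,hi,x0,x1 in(('rib',.085,.093,.6,.64),('reader',.062,.070,.68,.76)):
    q=P[(h>lo)&(h<hi)&(P[...,0]>x0)&(P[...,0]<x1)&(P[...,1]>.1)&(P[...,1]<.25)]
    b=cv2.minAreaRect(q[:,:2].astype(np.float32));print(nm,b,len(q))
k=((h>.0600)&(h<.072)&(abs(P[...,0]-.622)<.05)&(abs(P[...,1]-.17)<.14)).astype(np.uint8);n,l,st,ce=cv2.connectedComponentsWithStats(k)
for i in range(1,n):
    if st[i,4]>20: print('pin',P[l==i].mean(0).round(4),st[i,4],ce[i].round())
q=P[(abs(h-.0575)<.004)&(abs(P[...,0]-.621)<.044)&(abs(P[...,1]-.17)<.1)&(abs(P[...,0]-.621)>.012)]
A=np.c_[q[:,:2]-[.6206,.1676],np.ones(len(q))];print('plane',np.linalg.lstsq(A,q[:,2],rcond=None)[0],len(q))
w=(im.min(2)>150)&(abs(h-.02)<.012)&(P[...,0]<.585);n,l,st,ce=cv2.connectedComponentsWithStats(w.astype(np.uint8))
for i in range(1,n):
    if 2<st[i,4]<300: print('mark',ce[i].round(1),st[i,4],P[l==i].mean(0).round(4))
```

```text
[0.62179171 0.07629998 0.19020004]
rib ((0.6196531653404236, 0.16811925172805786), (0.013936575502157211, 0.07876928150653839), 0.6037318706512451) 2230
reader ((0.7028804421424866, 0.16886639595031738), (0.045678358525037766, 0.0596231110394001), 0.7927189469337463) 4478
pin [0.5885 0.0761 0.065 ] 94 [282. 237.]
pin [0.6556 0.0773 0.065 ] 96 [361. 237.]
plane [8.48482033e-05 1.28227337e-03 5.74508056e-02] 19014
mark [280.2 303.7] 270 [ 0.5792 -0.012   0.0123]
```

Pins (0.1397) and rib (0.1404) agree, so the carrier is in the reading detent. The cover is flat and the robot is clear.

```bash
python3 -c "
from plant import ctrl
print(ctrl.finish_job())"
```

```text
the job is handed in; nothing more can be done
None
```

I handed the job in (no verdict was returned): by my last measurements, the three canisters are seated, the cover lies flat on all four standoffs, and the carrier is at about 0.140 m, in the reading station's detent.

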